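# Seat the bike key in its lock and hold the magnifier over it

## Robot

A 6-joint arm with a two-finger parallel gripper is mounted at the origin on the work surface. World frame = base frame: x ahead of the robot, y to its left, z up, the work surface at z = 0. Lengths are in mm, angles in rad, forces in N, time in s.
With the tool pointing down it reaches from about 350 to 875 mm from the base axis. Payload 15.5 kg.
Tool frame: the origin (TCP) lies midway between the tips of the shut fingers; the grasp point (between the pads) lies manip.grasp_offset behind it (manip.grasp_offset is the distance from the TCP to the grasp point, in mm); z points along the fingers, y is the direction in which the jaws open and shut (so a half turn about z gives the same grasp; the last joint's range is limited). The gripper opens to 85 mm and grips with 20 to 120 N. Pads are 22 mm wide; open, the fingers measure 114 mm over their backs; the gripper's body (76 mm by 85 mm) begins 54 mm behind the grasp point. The pads swing forward as they close: fully open they stand 13 mm farther back than shut.
Start: joints at [1.123, 0.494, 1.345, -0, 1.302, -0.096], TCP at [215.363, 586.724, 231.277] pointing down, gripper open.
Joint ranges: [-2.91, 2.91], [-0.82, 2.16], [0.22, 2.67], [-1.22, 4.37], [0.12, 2.79], [-3.08, 3.08]. Speed limits (rad/s): [1.89, 1.89, 2.57, 3.01, 3.01, 3.01].

## Interface

Orientations are given as a unit quaternion [x, y, z, w].
In Python, from workcell import manip gives the robot as it stands. The module is installed in compiled form; this text tells all that it offers.
- The arm moves only by the shell command python3 -m crank 'ROWS' [OPENING]. ROWS is JSON, a list of rows, each an object with "linear": the shift along the tool's x, y, z in mm, a list of three; "dr": the turn, a rotation vector about the tool's x, y, z in degrees, a list of three. A call has exactly 10 rows; each row shifts and turns the pose as measured when the row begins, along the tool's axes as they then stand; what a row does not reach is not made up. A row lasts 1/8 s, in which the tool goes at most 62.5 mm and 10.7 degrees, less where a joint would pass 70% of its speed; a pose out of reach is approached as far as the arm can. A call with a gripper value outside its range is refused whole. OPENING is the finger opening in mm, from 0 to 85.4, set as the call begins (- or left out, the last holds). The fingers move at their own pace and stop on an object; the grip force is fixed at half the most. Time passes only in rows, so rows that do not move let the fingers close, or fill a call up. It gives the time, the measured TCP pose, the force and the opening at its end, in the units of the state.
- manip.get_obs(): the state, without advancing time (a new reading comes with each control period).
- manip.snapshot(name): name is "side" or "top"; returns (picture, depth): 480x640x3 uint8, red, green, blue; 480x640 float32, mm along the optical axis (not along the pixel's ray), 0 where there is no reading.
- manip.camera_params(name): a dict with "K" (3x3 intrinsics, pixels), "k1" (the pictures are not rectified: a ray, as slopes to the right and down, at radius r is drawn at 1 + k1 r^2 times it, then the intrinsics apply), "T" (4x4, takes a point from camera to world coordinates). Camera axes: x right, y down, z forward; pixel columns grow to the right and rows downward; lengths in mm; the calibration is good to about 2 mm. A picture is of the moment at which its call begins. camera_params takes no time and is no camera call.
- manip.sign_off(): hands the job in, once; it reports no verdict.
The state is a dict: "clock": time; "joint_positions": joint angles; "qd": joint speeds; "joint_torque": joint torques, N m; "eef_pos": TCP position; "eef_rot": TCP orientation; "contact_force": force on the tool from outside, world axes, zero at the start; "torque": the same for the moment, N m; "opening": finger opening in mm.
Only numpy, scipy, OpenCV 4.12 (cv2) and the standard library are available. Lean on these libraries where they do the work, as an engineer would, in place of code of your own. Each camera call takes 0.05 s, during which the arm holds its last target.

## Task

I need to read the tiny code on the bow of the bike key. Slide the key's blade flat into the keyhole of the bike lock until it is fully home and let go of it; then pick up the magnifying glass, lift it higher than the owl and carry it over the things standing in between, and hold it level with the lens centred over the key's bow, its underside about 2.5 cm above the bow, touching neither key nor lock. Finish while still holding the magnifying glass there, and do not disturb the other things on the table.

Things in the scene. Friction and masses are not known exactly. Their poses are not given: they have to be found in the camera images.
- bike_key: Bike lock key lying flat on the table: a green plastic bow 30 mm long (x), 36 mm wide (y), 10 mm thick, and a flat steel blade 30 mm long, 10 mm wide, 4 mm thick at mid-thickness of the bow. 30 g. Loose. Origin: centre of the bow's underside; x axis along the blade towards its tip, y across the bow, z up
- key_shoulder (a point): centre of the bow's front face, where the blade begins: 15 mm ahead (x) of the key's origin and 5 mm above its underside
- key_tip (a point): end of the key's blade, 45 mm ahead (x) of the key's origin, 5 mm above its underside
- bow_top (a point): centre of the top face of the key's bow, 10 mm above the key's origin
- bike_lock: U-shaped bike lock lying flat, fixed: a grey crossbar 150 mm wide (y), 40 mm deep (x), 30 mm high, with a dark steel shackle behind it. Keyhole in the middle of the crossbar's front face, which faces roughly towards the robot. Origin on the table below the keyhole; x axis horizontally into the lock, y along the crossbar, z up
- keyhole (a point): centre of the keyhole's mouth, on the crossbar's front face, 17 mm above the table; axes as the lock's, x points into the lock. The keyway is level, 14 mm wide, 7 mm high and 34 mm deep from the face, with a steel mouth that flares in the first 5 mm to 22 by 13 mm. The key enters freely, lying flat; fully home the bow's front face meets the crossbar; let go, the bow stays out in front and droops by about 7 degrees, which stays home
- magnifier: Chrome magnifying glass lying flat: round glass lens in a rim of 64 mm outer diameter (glass 54 mm across), 12 mm thick, and a straight handle with a square section 16 x 16 mm, from 42 to 142 mm from the lens centre. About 120 g. Loose. Origin: lens centre, on the underside of the rim (the handle's underside is level with it); x axis from handle to lens (the handle lies on the -x side), z up
- mag_grip (a point): good place to grip the magnifier: on the handle's axis 62 mm behind the lens centre (x = -62 mm), 8 mm above its underside, close to its centre of mass (within 10 mm); pinch across y
- acrylic_box: clear acrylic box with a shut flip-top lid, 104 x 94 mm, 70 mm high, stands between magnifier and lock; loose, leave it. Origin: centre of underside
- owl: ceramic owl figurine, 68 mm across, 102 mm high, stands between magnifier and lock; loose, leave it. Origin: centre of underside; tallest of the things near the work
- torch: small aluminium torch lying down, 120 mm long (x), 36 mm thick; leave it. Origin: on the table below its middle
- dish: terracotta dish, 110 mm across, 30 mm high; leave it. Origin: centre of underside
- glasses_case: brown spectacles case, 60 x 160 x 38 mm; leave it. Origin: centre of underside
- house_key: small brass house key lying flat, 58 mm long, 4 mm thick, not the bike key; leave it. Origin: centre of its round head's underside
- lens (a point): centre of the lens at the level of the rim's underside (the same point and axes as the magnifier's origin)

How it is judged:
By the outcome, as a careful person would: the job done as asked, in the order asked, and still so for the second after the job is handed in, while the arm keeps its last pose, push and grip.
It also fails if it takes over 72 s, if anything falls off the work surface, if the arm or the gripper's body presses on something with over 40 N, if the wrist force passes 120 N, or if a joint passes its speed limit or range.

## Working session

There is one attempt and no reset: what is moved stays moved. The work goes in short steps, Python scripts to look and compute and a shell command to move; the robot and the scene stay as the last step left them, time stands still between calls to the robot, and variables do not carry over. Pictures are saved under pics/ and viewed, and the job is handed in when it is done.

```bash
mkdir -p pics; ls; python3 - <<'E'
from workcell import manip
import cv2, numpy as np
print(manip.get_obs()); print(manip.grasp_offset)
for n in("top","side"):
    p,d=manip.snapshot(n); cv2.imwrite(f"pics/{n}0.png",p[:,:,::-1]); np.savez(f"{n}0.npz",p=p,d=d); print(n,manip.camera_params(n))
E
```

```text
pics
{'clock': 0.0, 'joint_positions': array([ 1.12349529e+00,  4.94188821e-01,  1.34616802e+00, -2.20685837e-05,
        1.30246150e+00, -9.54783474e-02]), 'qd': array([-0.00188   , -0.00083004,  0.00071447, -0.00076035, -0.00162094,
       -0.00038853]), 'joint_torque': array([ 1.46375532e-03, -8.82185197e+01, -3.83877683e+01,  8.23029563e-05,
        1.00720293e-02, -1.30738563e-04]), 'eef_pos': array([215.21196624, 586.38624217, 230.68423853]), 'eef_rot': array([ 1.75002572e-01,  9.84567785e-01, -5.93263700e-04, -1.54036744e-04]), 'contact_force': array([-0.66647149, -0.92226684,  0.40515998]), 'torque': array([-0.03323854,  0.02071032,  0.00621734]), 'opening': 85.5606207164159}
18.700000000000003
top {'K': array([[592.18524182,   0.        , 315.0965962 ],
       [  0.        , 592.18524182, 235.98560005],
       [  0.        ,   0.        ,   1.        ]]), 'k1': -0.10945397112227781, 'T': array([[ 1.13537788e-03, -9.98810264e-01,  4.87521096e-02,
         5.03850451e+02],
       [-9.99984714e-01, -1.39782358e-03, -5.34951219e-03,
         4.19314207e+01],
       [ 5.41129453e-03, -4.87452906e-02, -9.98796583e-01,
         1.69029931e+03],
       [ 0.00000000e+00,  0.00000000e+00,  0.00000000e+00,
         1.00000000e+00]])}
side {'K': array([[465.9387367 ,   0.        , 317.61051857],
       [  0.        , 465.9387367 , 242.13948138],
       [  0.        ,   0.        ,   1.        ]]), 'k1': 0.01567512581909754, 'T': array([[ 9.55171720e-01, -1.88803919e-01,  2.28035229e-01,
         2.93339800e+02],
       [-2.95670988e-01, -6.47447701e-01,  7.02417355e-01,
        -8.50640467e+02],
       [ 1.50217354e-02, -7.38352595e-01, -6.74247576e-01,
         9.19130518e+02],
       [ 0.00000000e+00,  0.00000000e+00,  0.00000000e+00,
         1.00000000e+00]])}
```

View pics/top0.png

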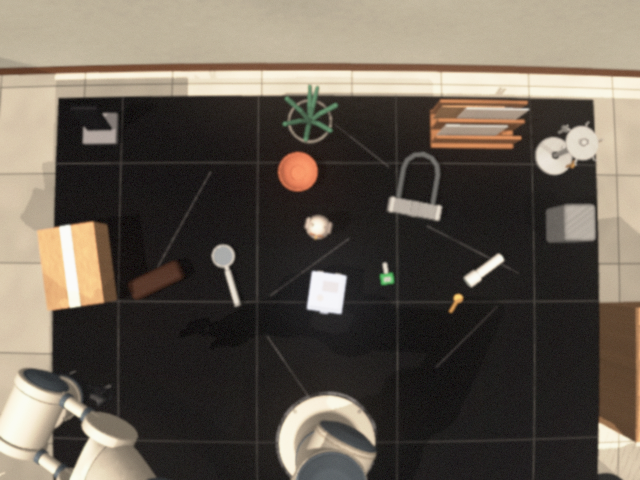

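View pics/side0.png

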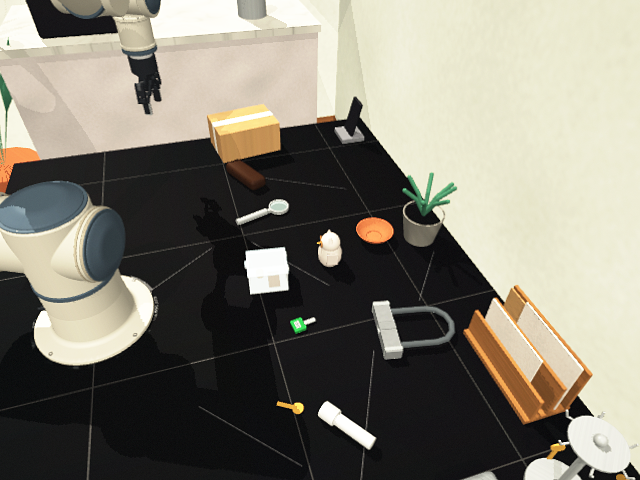

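```bash
cat > h.py <<'E'
from workcell import manip
import cv2, numpy as np
P={n:manip.camera_params(n) for n in("top","side")}
def proj(n,X):
    c=P[n];T=c["T"];X=np.atleast_2d(X).astype(float)
    q=(X-T[:3,3])@T[:3,:3]; s=q[:,:2]/q[:,2:]; r2=(s**2).sum(1,keepdims=True)
    s=s*(1+c["k1"]*r2); return s*c["K"][0,0]+c["K"][:2,2]
def ray(n,uv):
    c=P[n];uv=np.atleast_2d(uv).astype(float); d=(uv-c["K"][:2,2])/c["K"][0,0]; s=d.copy()
    for _ in range(20): s=d/(1+c["k1"]*(s**2).sum(1,keepdims=True))
    return np.c_[s,np.ones(len(s))]
def onz(n,uv,z):
    T=P[n]["T"]; w=ray(n,uv)@T[:3,:3].T; t=(z-T[2,3])/w[:,2]; return T[:3,3]+t[:,None]*w
def fromdepth(n,uv,d): 
    T=P[n]["T"]; return (ray(n,uv)*np.asarray(d).reshape(-1,1))@T[:3,:3].T+T[:3,3]
def snap(n,name):
    p,d=manip.snapshot(n); np.savez(name+".npz",p=p,d=d); return p,d
def crop(p,u0,v0,u1,v1,s,name,pts=None):
    im=cv2.resize(p[v0:v1,u0:u1,::-1],None,fx=s,fy=s,interpolation=cv2.INTER_CUBIC)
    if pts is not None:
        for col,pp in pts:
            for q in pp: cv2.circle(im,(int((q[0]-u0+.5)*s),int((q[1]-v0+.5)*s)),2,col,-1)
    cv2.imwrite("pics/"+name+".png",im)
E
python3 - <<'E'
from h import *
t=np.load("top0.npz");s=np.load("side0.npz")
a=t["p"];b=s["p"]
crop(a,370,140,450,290,4,"ct"); crop(b,270,290,470,370,4,"cs"); crop(a,190,200,370,320,4,"cm")
for n,z in(("top",t),("side",s)):
    p=z["p"].astype(int);g=(p[...,1]-np.maximum(p[...,0],p[...,2]))>50
    if n=="top": g[:200]=0
    else: g[:300]=0;g[:,:280]=0
    v,u=np.nonzero(g); print(n,len(u),u.min(),u.max(),v.min(),v.max(),u.mean(),v.mean(), onz(n,[u.mean(),v.mean()],9))
E
```

```text
top 106 380 393 273 284 386.54716981132077 278.3679245283019 [[ 465.66378186 -170.17892505    9.        ]]
side 148 290 306 317 333 297.97972972972974 325.0067567567568 [[ 467.49270798 -173.48015393    9.        ]]
```

View pics/ct.png

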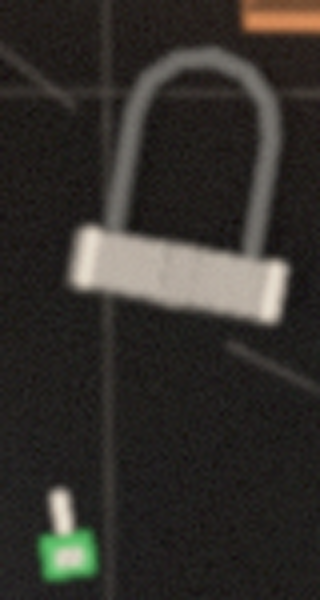

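View pics/cs.png

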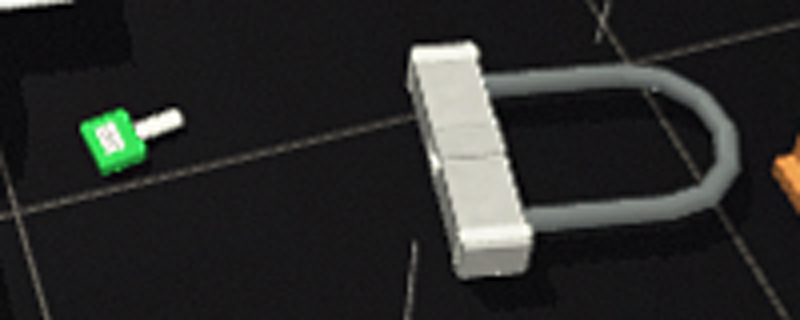

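View pics/cm.png

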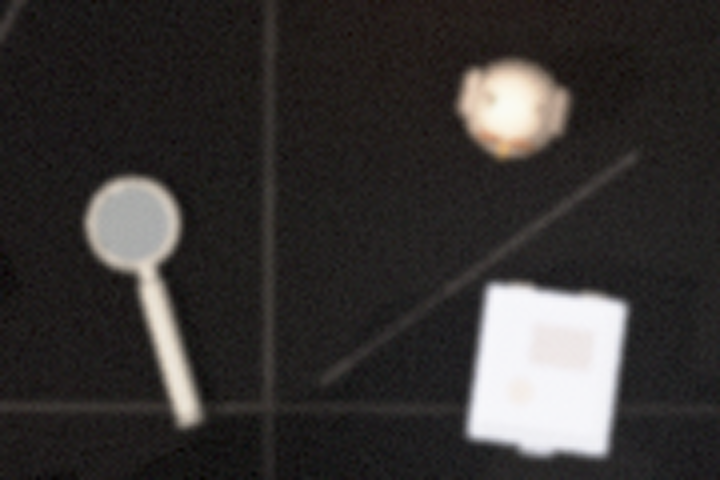

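```bash
cat > fit.py <<'E'
from h import *
from scipy.optimize import minimize
def box(x0,x1,y0,y1,z0,z1): return np.array([[x,y,z] for x in(x0,x1) for y in(y0,y1) for z in(z0,z1)],float)
def disc(r,z0,z1,n=40,cx=0):
    a=np.arange(n)*2*np.pi/n; return np.r_[np.c_[cx+r*np.cos(a),r*np.sin(a),0*a+z0],np.c_[cx+r*np.cos(a),r*np.sin(a),0*a+z1]]
KEY=[box(-15,15,-18,18,0,10),box(15,45,-5,5,3,7)]
LOCK=[box(0,40,-75,75,0,30)]
MAG=[disc(32,0,12),box(-142,-42,-8,8,0,16),box(-42,-30,-4,4,2,10)]
def pose(q,z=0):
    c,s=np.cos(q[2]),np.sin(q[2]); return np.array([[c,-s,0],[s,c,0],[0,0,1]]),np.array([q[0],q[1],z])
S=8
def render(n,parts,q,win,z=0,blur=1.0):
    u0,v0,u1,v1=win; R,t=pose(q,z); im=np.zeros(((v1-v0)*S,(u1-u0)*S),np.uint8)
    for p in parts:
        uv=proj(n,p@R.T+t); h=cv2.convexHull((((uv-[u0,v0]+.5)*S-.5)*16).round().astype(np.int32))
        cv2.fillConvexPoly(im,h,255,shift=4)
    im=cv2.GaussianBlur(im.astype(np.float32)/255,(0,0),blur*S)
    return cv2.resize(im,(u1-u0,v1-v0),interpolation=cv2.INTER_AREA)
def fit(views,parts,q0,z=0):
    # views: list (name,softmask,win)
    def f(d):
        q=[q0[0]+d[0],q0[1]+d[1],q0[2]+d[2]/30]
        return sum(((render(n,parts,q,w,z)-m)**2).sum() for n,m,w in views)
    best=None
    for dx in(-6,0,6):
        r=minimize(f,[dx,0,0],method="Nelder-Mead",options=dict(initial_simplex=[[dx,0,0],[dx+8,0,0],[dx,8,0],[dx,0,6]],xatol=.02,fatol=1e-3,maxiter=400))
        if best is None or r.fun<best.fun: best=r
    d=best.x; return np.array([q0[0]+d[0],q0[1]+d[1],q0[2]+d[2]/30]),best.fun
def soft(p,win,fg):
    u0,v0,u1,v1=win; g=p[v0:v1,u0:u1].astype(float).max(2); bg=np.percentile(g,20); return np.clip((g-bg-15)/(fg-bg-15),0,1)
E
python3 - <<'E'
from fit import *
t=np.load("top0.npz")["p"];s=np.load("side0.npz")["p"]
W={"key":((374,258,400,292),(284,312,322,338)),"lock":((384,194,446,226),(366,296,410,364)),"mag":((206,238,246,312),(230,194,294,228))}
G={"key":(KEY,(466,-171,.1)),"lock":(LOCK,(645,-240,-.1)),"mag":(MAG,(530,300,.3))}
for k in W:
    for nm in("top","side","both"):
        vs=[]
        for n,p,w in(("top",t,W[k][0]),("side",s,W[k][1])):
            if nm in(n,"both"):
                fg=dict(key=170,lock=150,mag=150)[k]; m=soft(p,w,fg)
                if k=="lock": 
                    # suppress shackle (darker): threshold higher
                    g=p[w[1]:w[3],w[0]:w[2]].max(2); m=np.clip((g-125.)/40,0,1)
                vs.append((n,m,w))
        q,e=fit(vs,*G[k]); print(k,nm,q.round(2),round(np.degrees(q[2]),1),round(e,1))
E
```

```text
key top [ 4.6625e+02 -1.7065e+02  1.5000e-01] 8.4 6.6
key side [ 4.6860e+02 -1.6919e+02  1.4000e-01] 8.0 13.0
key both [ 4.6769e+02 -1.6988e+02  1.4000e-01] 8.2 23.4
lock top [ 6.4572e+02 -2.4587e+02 -1.8000e-01] -10.1 48.8
lock side [ 6.4949e+02 -2.3935e+02 -2.1000e-01] -11.8 176.0
lock both [ 6.4720e+02 -2.4309e+02 -1.9000e-01] -10.9 248.6
mag top [5.2925e+02 2.9573e+02 2.9000e-01] 16.7 29.3
mag side [5.3139e+02 2.9588e+02 2.9000e-01] 16.4 26.2
mag both [5.2997e+02 2.9575e+02 2.9000e-01] 16.7 57.3
```

```bash
python3 - <<'E'
from fit import *
t=np.load("top0.npz")["p"];s=np.load("side0.npz")["p"]
def ed(n,parts,q):
    R,tt=pose(q);o=[]
    for p in parts:
        X=p@R.T+tt
        h=cv2.convexHull(proj(n,X).astype(np.float32))[:,0]
        for a,b in zip(h,np.roll(h,-1,0)): o+= [a+(b-a)*f for f in np.linspace(0,1,25)]
    return o
qt=(645.72,-245.87,-.177);qs=(649.49,-239.35,-.206)
a=t[185:235,375:455];b=s[290:370,360:420]
crop(t,375,185,455,235,8,"lt",[((0,0,255),ed("top",LOCK,qt)),((0,255,0),ed("top",LOCK,(648.7,-242,-.177)))])
crop(s,350,290,430,365,8,"ls",[((0,0,255),ed("side",LOCK,qs)),((0,255,0),ed("side",LOCK,qt))])
E
```

```text
(no output)
```

View pics/lt.png

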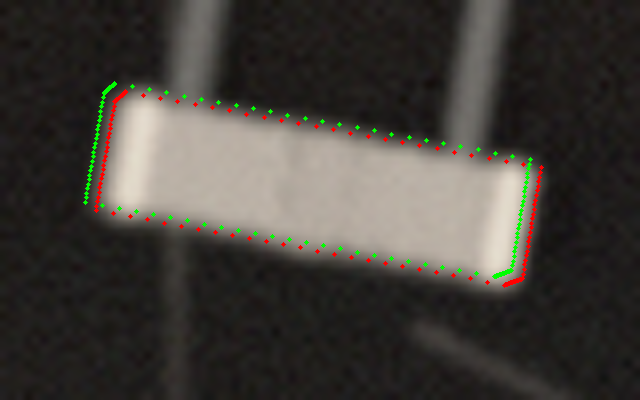

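View pics/ls.png

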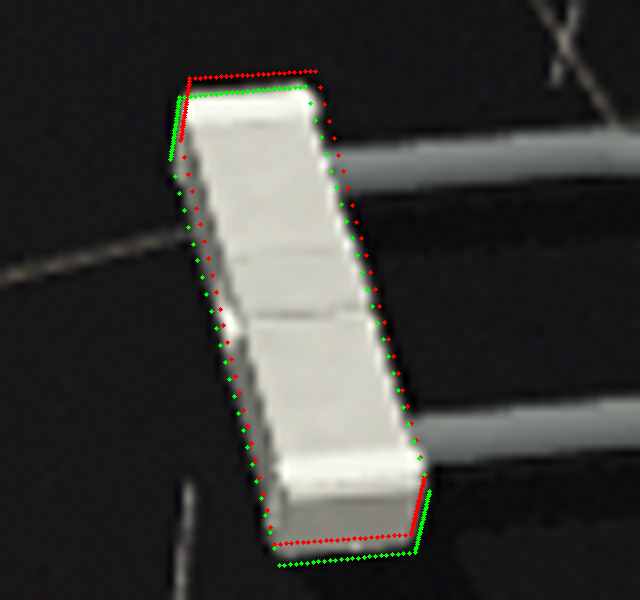

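```bash
python3 - <<'E'
from fit import *
t=np.load("top0.npz")["p"];s=np.load("side0.npz")["p"]
m=np.array([350+235/8-.5,290+325/8-.5]); print(m,onz("side",m,17))
q=(648,-245,-.18);R,_=pose(q)
for l in(140,144,147,150):
  L=[box(0,40,-l/2,l/2,0,30)]
  for n,p,w in(("top",t,(384,194,446,226)),("side",s,(366,296,410,364))):
    g=p[w[1]:w[3],w[0]:w[2]].max(2).astype(float)
    if n=="top": mm=np.clip((g-90)/(60.),0,1); 
    else: mm=np.clip((g-25)/60,0,1)
    # zero shackle: far side beyond back face
    v,u=np.mgrid[w[1]:w[3],w[0]:w[2]]; X=onz(n,np.c_[u.ravel(),v.ravel()],20 if n=="top" else 15)
    loc=(X-[*q[:2],0])@R
    mm=np.where((loc[:,0]>(46 if n=="top" else 62)).reshape(mm.shape),0,mm)
    r,e=fit([(n,mm,w)],L,q); print(l,n,r.round(3),np.degrees(r[2]).round(2),round(e,1))
E
```

```text
[378.875 330.125] [[ 646.70634653 -248.82392204   17.        ]]
140 top [ 6.45643e+02 -2.46002e+02 -1.80000e-01] -10.3 33.2
140 side [ 6.46832e+02 -2.45486e+02 -1.73000e-01] -9.93 154.9
144 top [ 6.45637e+02 -2.45790e+02 -1.80000e-01] -10.32 20.8
144 side [ 6.47095e+02 -2.44390e+02 -1.80000e-01] -10.33 135.7
147 top [ 6.45738e+02 -2.45537e+02 -1.82000e-01] -10.42 17.0
147 side [ 6.47264e+02 -2.43461e+02 -1.82000e-01] -10.41 126.2
150 top [ 6.45706e+02 -2.45529e+02 -1.80000e-01] -10.33 18.6
150 side [ 6.47320e+02 -2.43304e+02 -1.82000e-01] -10.44 122.3
```

```bash
cat > go.py <<'E'
import sys,numpy as np
from workcell import manip
from scipy.spatial.transform import Rotation as Ro
# go.py x y z [yaw of tool y, deg]
o=manip.get_obs(); R=Ro.from_quat(o["eef_rot"]).as_matrix(); p=o["eef_pos"]
print("t",round(o["clock"],2),"p",p.round(1),"ytool",np.degrees(np.arctan2(R[1,1],R[0,1])).round(2),"z",R[:,2].round(4),"F",o["contact_force"].round(1),"open",round(o["opening"],1),"j6",o["joint_positions"].round(2))
if len(sys.argv)>3:
    g=np.array([float(a) for a in sys.argv[1:4]]); d=R.T@(g-p); print("shift tool",d.round(1))
    if len(sys.argv)>4:
        a=np.radians(float(sys.argv[4])); y=np.array([np.cos(a),np.sin(a),0]); z=np.array([0,0,-1.]); x=np.cross(y,z)
        rv=Ro.from_matrix(R.T@np.c_[x,y,z]).as_rotvec(degrees=True); print("turn tool deg",rv.round(2), "shift after turn", (np.c_[x,y,z].T@(g-p)).round(1))
E
python3 go.py 465 -170 150 98.2
```

```text
t 0.1 p [215.2 586.4 230.7] ytool 69.85 z [-5.e-04 -1.e-03 -1.e+00] F [0.4 0.6 0. ] open 85.5 j6 [ 1.12  0.49  1.35  0.    1.3  -0.1 ]
shift tool [-495.1 -624.    81.4]
turn tool deg [-6.000e-02 -2.000e-02 -2.835e+01] shift after turn [-139.3 -784.3   80.7]
```

```bash
python3 -m crank '[{"linear":[0,0,0],"dr":[0,0,-9.5]},{"linear":[0,0,0],"dr":[0,0,-9.5]},{"linear":[0,0,0],"dr":[0,0,-9.4]},{"linear":[-10,-56,0],"dr":[0,0,0]},{"linear":[-10,-56,0],"dr":[0,0,0]},{"linear":[-10,-56,0],"dr":[0,0,0]},{"linear":[-10,-56,0],"dr":[0,0,0]},{"linear":[-10,-56,0],"dr":[0,0,0]},{"linear":[-10,-56,0],"dr":[0,0,0]},{"linear":[-10,-56,0],"dr":[0,0,0]}]' 60; python3 go.py 465 -170 150 98.2
```

```text
clock: 1.35
eef_pos: [348.5, 201.9, 228.9]
eef_rot: [-0.083, 0.997, -0.002, -0.001]
contact_force: [0.8, 1.0, -0.2]
opening: 59.9
t 1.35 p [348.5 201.9 228.9] ytool 99.56 z [-0.0016 -0.0037 -1.    ] F [ 0.8  1.  -0.2] open 59.9 j6 [ 0.38  0.19  1.85 -0.    1.1  -1.36]
shift tool [ -53.3 -385.8   80. ]
turn tool deg [-0.19 -0.12  1.36] shift after turn [ -62.3 -384.7   78.9]
```

```bash
python3 -m crank '[{"linear":[-8,-50,0],"dr":[0,0,1.4]},{"linear":[-8,-50,0],"dr":[0,0,0]},{"linear":[-8,-50,0],"dr":[0,0,0]},{"linear":[-8,-50,0],"dr":[0,0,0]},{"linear":[-8,-50,0],"dr":[0,0,0]},{"linear":[-8,-50,10],"dr":[0,0,0]},{"linear":[-8,-50,20],"dr":[0,0,0]},{"linear":[-6,-35,20],"dr":[0,0,0]},{"linear":[0,0,20],"dr":[0,0,0]},{"linear":[0,0,10],"dr":[0,0,0]}]' 60; python3 go.py 465 -170 60 98.2
```

```text
clock: 2.6
eef_pos: [468.0, -188.1, 147.8]
eef_rot: [-0.068, 0.998, -0.002, 0.0]
contact_force: [-0.3, 0.4, 0.4]
opening: 59.9
t 2.6 p [ 468.  -188.1  147.8] ytool 97.79 z [ 0.0012 -0.0043 -1.    ] F [-0.3  0.4  0.4] open 59.9 j6 [-0.5   0.43  1.74 -0.    0.96 -2.2 ]
shift tool [ 0.6 18.8 87.8]
turn tool deg [-0.26  0.03 -0.41] shift after turn [ 0.4 18.4 87.8]
```

```bash
python3 -m crank '[{"linear":[0,9,15],"dr":[-0.26,0,-0.4]},{"linear":[0,9,20],"dr":[0,0,0]},{"linear":[0,0,20],"dr":[0,0,0]},{"linear":[0,0,20],"dr":[0,0,0]},{"linear":[0,0,15],"dr":[0,0,0]},{"linear":[0,0,10],"dr":[0,0,0]},{"linear":[0,0,0],"dr":[0,0,0]},{"linear":[0,0,0],"dr":[0,0,0]},{"linear":[0,0,0],"dr":[0,0,0]},{"linear":[0,0,0],"dr":[0,0,0]}]' 60; python3 go.py 465.4 -170.2 0 98.2
python3 - <<'E'
from h import *
p,d=snap("top","top1"); crop(p,340,220,440,300,7,"t1")
p,d=snap("side","side1"); crop(p,250,250,350,350,6,"s1")
E
```

```text
clock: 3.85
eef_pos: [466.8, -167.6, 47.4]
eef_rot: [-0.073, 0.997, -0.001, 0.002]
contact_force: [-0.0, -0.6, -0.2]
opening: 60.2
t 3.85 p [ 466.8 -167.6   47.4] ytool 98.43 z [ 0.0035 -0.0011 -1.    ] F [-0.  -0.6 -0.2] open 60.2 j6 [-0.47  0.59  1.85  0.    0.7  -2.18]
shift tool [ 1.9 -2.3 47.4]
turn tool deg [-0.09  0.19  0.23] shift after turn [ 1.8 -2.4 47.4]
```

View pics/t1.png

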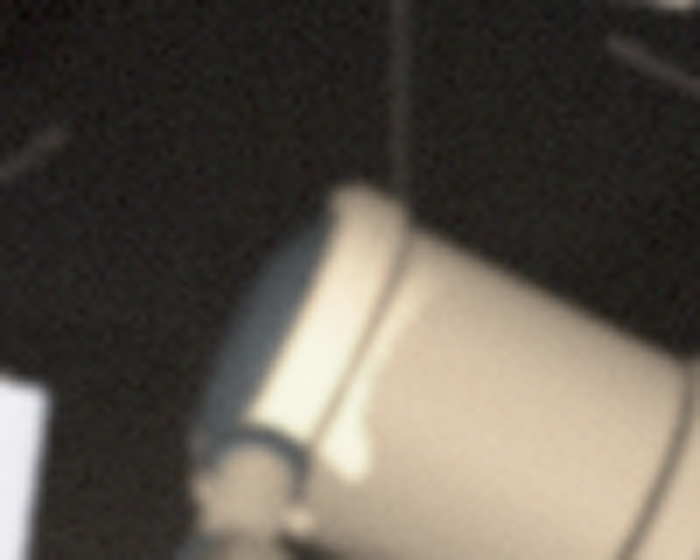

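View pics/s1.png

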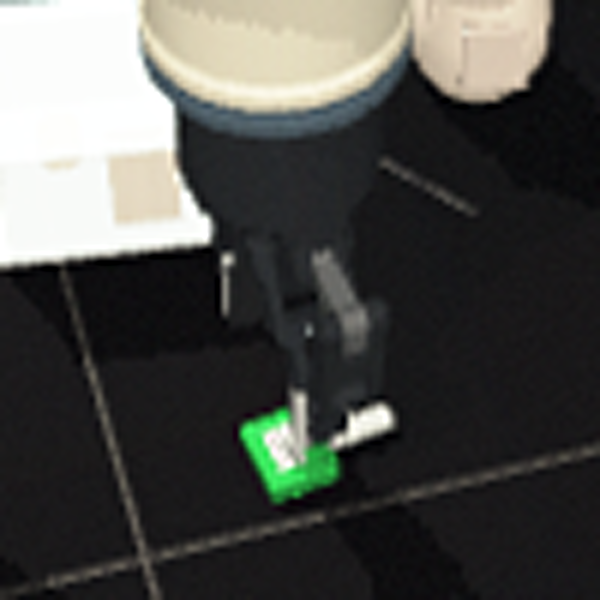

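```bash
python3 -m crank '[{"linear":[1,-2.3,10],"dr":[0,0,0]},{"linear":[0.5,0,10],"dr":[0,0.2,0]},{"linear":[0,0,10],"dr":[0,0,0]},{"linear":[0,0,8],"dr":[0,0,0]},{"linear":[0,0,5],"dr":[0,0,0]},{"linear":[0,0,3],"dr":[0,0,0]},{"linear":[0,0,0],"dr":[0,0,0]},{"linear":[0,0,0],"dr":[0,0,0]},{"linear":[0,0,0],"dr":[0,0,0]},{"linear":[0,0,0],"dr":[0,0,0]}]' 55; python3 go.py 465.9 -170 0 98.2
python3 - <<'E'
from h import *
p,d=snap("side","side2"); crop(p,250,270,350,350,7,"s2")
E
```

```text
clock: 5.2
eef_pos: [465.6, -170.4, -2.1]
eef_rot: [-0.073, 0.997, -0.001, -0.0]
contact_force: [-0.1, 0.3, 0.6]
opening: 54.9
t 5.2 p [ 465.6 -170.4   -2.1] ytool 98.43 z [-5.0e-04 -1.6e-03 -1.0e+00] F [-0.1  0.3  0.6] open 54.9 j6 [-0.47  0.69  1.87 -0.    0.59 -2.19]
shift tool [-0.4  0.3 -2.1]
turn tool deg [-0.09 -0.04  0.23] shift after turn [-0.4  0.3 -2.1]
```

View pics/s2.png

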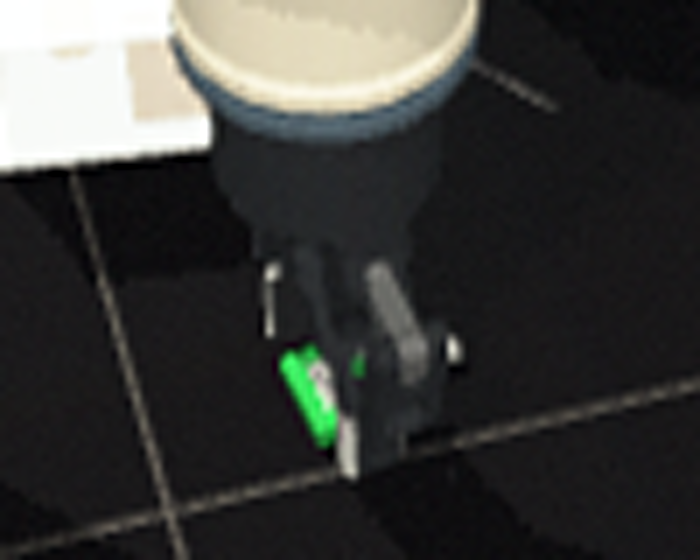

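```bash
python3 -m crank '[{"linear":[0,0,-1.5],"dr":[0,0,0]},{"linear":[0,0,0],"dr":[0,0,0]},{"linear":[0,0,0],"dr":[0,0,0]},{"linear":[0,0,0],"dr":[0,0,0]},{"linear":[0,0,0],"dr":[0,0,0]},{"linear":[0,0,0],"dr":[0,0,0]},{"linear":[0,0,0],"dr":[0,0,0]},{"linear":[0,0,0],"dr":[0,0,0]},{"linear":[0,0,0],"dr":[0,0,0]},{"linear":[0,0,0],"dr":[0,0,0]}]' 30; python3 go.py 465.9 -170 0 98.2
python3 - <<'E'
from h import *
p,d=snap("side","side3"); crop(p,250,270,350,350,7,"s3")
E
```

```text
clock: 6.5
eef_pos: [465.6, -170.4, 0.1]
eef_rot: [-0.073, 0.997, -0.001, -0.0]
contact_force: [-0.6, 0.3, -0.7]
opening: 34.1
t 6.5 p [ 4.656e+02 -1.704e+02  1.000e-01] ytool 98.43 z [-2.0e-04 -1.8e-03 -1.0e+00] F [-0.6  0.3 -0.7] open 34.1 j6 [-0.47  0.68  1.87 -0.    0.59 -2.19]
shift tool [-0.3  0.4  0.1]
turn tool deg [-0.1  -0.02  0.23] shift after turn [-0.3  0.4  0.1]
```

View pics/s3.png

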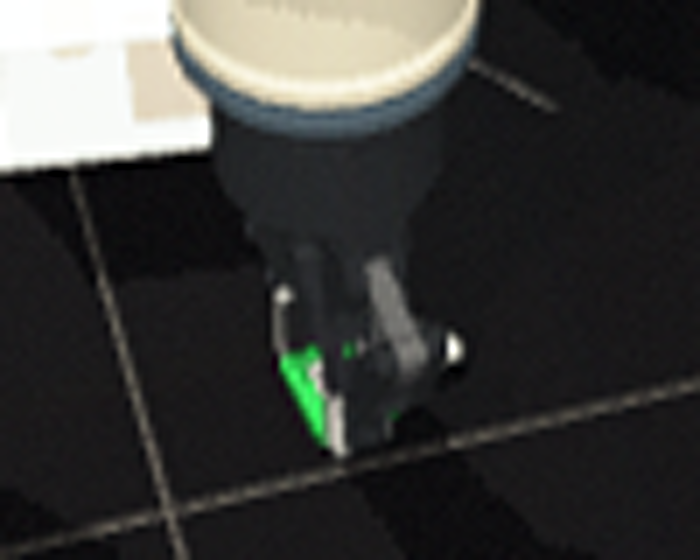

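```bash
python3 go.py 575.8 -231.9 40 79.65;  python3 -m crank '[{"linear":[0,0,-10],"dr":[0,0,0]},{"linear":[0,0,-15],"dr":[0,0,0]},{"linear":[0,0,-15],"dr":[0,0,0]},{"linear":[0,0,0],"dr":[0,0,9.4]},{"linear":[0,0,0],"dr":[0,0,9.4]},{"linear":[-20,0,0],"dr":[0,0,0]},{"linear":[-20,0,0],"dr":[0,0,0]},{"linear":[-20,0,0],"dr":[0,0,0]},{"linear":[0,0,0],"dr":[0,0,0]},{"linear":[0,0,0],"dr":[0,0,0]}]' ; python3 go.py  575.8 -231.9 40 79.65
```

```text
t 6.55 p [ 4.656e+02 -1.704e+02  1.000e-01] ytool 98.42 z [-1.0e-04 -1.7e-03 -1.0e+00] F [ 0.1 -1.1 -0.1] open 34.1 j6 [-0.47  0.68  1.87 -0.    0.59 -2.19]
shift tool [-99.9 -77.  -39.9]
turn tool deg [-1.000e-01 -1.000e-02  1.877e+01] shift after turn [-119.4  -40.7  -39.9]
clock: 7.8
eef_pos: [526.4, -182.2, 51.2]
eef_rot: [0.096, 0.995, -0.002, 0.003]
contact_force: [0.3, 0.1, -0.7]
opening: 34.8
t 7.8 p [ 526.4 -182.2   51.2] ytool 78.99 z [ 0.0049 -0.0042 -1.    ] F [ 0.3  0.1 -0.7] open 34.8 j6 [-0.44  0.64  1.69 -0.    0.8  -1.82]
shift tool [-57.9 -39.3  11.6]
turn tool deg [-0.19  0.32 -0.66] shift after turn [-57.5 -40.   11.2]
```

```bash
python3 -m crank '[{"linear":[-15,-10,0],"dr":[-0.19,0.3,-0.66]},{"linear":[-15,-10,0],"dr":[0,0,0]},{"linear":[-15,-10,0],"dr":[0,0,0]},{"linear":[-10,-8,5],"dr":[0,0,0]},{"linear":[0,0,0],"dr":[0,0,0]},{"linear":[0,0,0],"dr":[0,0,0]},{"linear":[0,0,0],"dr":[0,0,0]},{"linear":[0,0,0],"dr":[0,0,0]},{"linear":[0,0,0],"dr":[0,0,0]},{"linear":[0,0,0],"dr":[0,0,0]}]' ; python3 go.py  575.8 -231.9 40 79.65
python3 - <<'E'
from h import *
p,d=snap("side","side4"); crop(p,320,260,420,360,6,"s4")
p,d=snap("top","top4"); crop(p,350,180,450,260,7,"t4")
E
```

```text
clock: 9.05
eef_pos: [568.8, -228.0, 47.1]
eef_rot: [0.09, 0.996, 0.001, -0.003]
contact_force: [-0.6, 1.0, -0.1]
opening: 34.0
t 9.05 p [ 568.8 -228.    47.1] ytool 79.69 z [-0.0049  0.0027 -1.    ] F [-0.6  1.  -0.1] open 34.0 j6 [-0.48  0.7   1.54  0.    0.91 -1.87]
shift tool [-7.6 -2.6  7. ]
turn tool deg [ 0.1  -0.31  0.05] shift after turn [-7.6 -2.5  7.1]
```

View pics/s4.png

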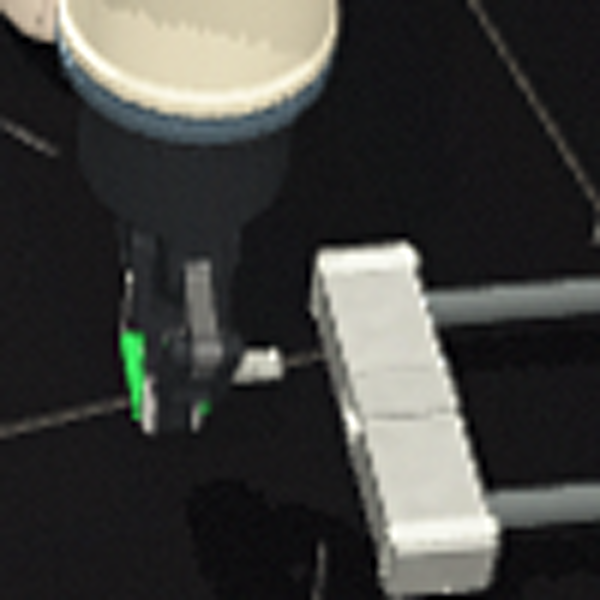

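View pics/t4.png

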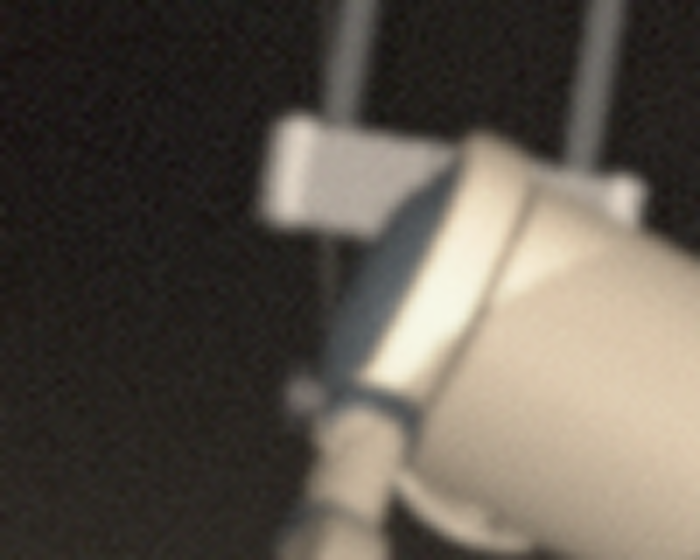

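```bash
python3 - <<'E'
from fit import *
s=np.load("side4.npz")["p"]
from scipy.spatial.transform import Rotation as Ro
o=manip.get_obs();R=Ro.from_quat(o["eef_rot"]).as_matrix();p=o["eef_pos"]
K=np.c_[-R[:,0],R[:,1],-R[:,2]]
pts=[]
for off,c in((0,(0,0,255)),(2,(255,0,0)),(4,(0,255,255))):
    b=box(15,45,-5,5,3,7)+[off,0,-.1]
    pts.append((c,proj("side",b@K.T+p)))
crop(s,320,290,400,350,10,"s4o",pts)
E
```

```text
(no output)
```

View pics/s4o.png

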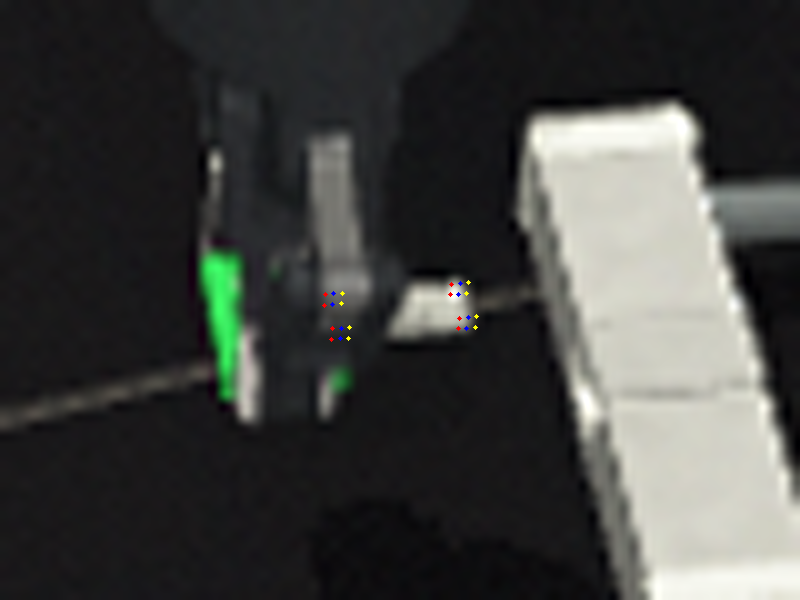

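```bash
python3 go.py 585 -233.2 12.1 79.65; python3 -m crank '[{"linear":[-7,-2,10],"dr":[0.1,-0.3,0]},{"linear":[-7,-2,10],"dr":[0,0,0]},{"linear":[0,0,9],"dr":[0,0,0]},{"linear":[0,0,5],"dr":[0,0,0]},{"linear":[0,0,0],"dr":[0,0,0]},{"linear":[0,0,0],"dr":[0,0,0]},{"linear":[0,0,0],"dr":[0,0,0]},{"linear":[0,0,0],"dr":[0,0,0]},{"linear":[0,0,0],"dr":[0,0,0]},{"linear":[0,0,0],"dr":[0,0,0]}]' ; python3 go.py  585 -233.2 12.1 79.65
```

```text
t 9.15 p [ 568.8 -228.1   47.1] ytool 79.69 z [-0.0049  0.0028 -1.    ] F [ 0.5  0.3 -1.1] open 34.2 j6 [-0.48  0.7   1.54  0.    0.91 -1.87]
shift tool [-17.   -2.2  34.9]
turn tool deg [ 0.11 -0.31  0.04] shift after turn [-16.8  -2.1  35. ]
clock: 10.4
eef_pos: [582.8, -235.0, 10.5]
eef_rot: [0.09, 0.996, -0.0, 0.0]
contact_force: [-0.1, 0.1, -1.1]
opening: 34.0
t 10.4 p [ 582.8 -235.    10.5] ytool 79.69 z [ 3.e-04 -1.e-04 -1.e+00] F [-0.1  0.1 -1.1] open 34.0 j6 [-0.48  0.76  1.52  0.    0.85 -1.87]
shift tool [-1.8  2.2 -1.6]
turn tool deg [-0.    0.02  0.04] shift after turn [-1.8  2.2 -1.6]
```

```bash
python3 -m crank '[{"linear":[-2,2.2,-1.6],"dr":[0,0,0]},{"linear":[0,0,0],"dr":[0,0,0]},{"linear":[0,0,0],"dr":[0,0,0]},{"linear":[0,0,0],"dr":[0,0,0]},{"linear":[0,0,0],"dr":[0,0,0]},{"linear":[0,0,0],"dr":[0,0,0]},{"linear":[0,0,0],"dr":[0,0,0]},{"linear":[0,0,0],"dr":[0,0,0]},{"linear":[0,0,0],"dr":[0,0,0]},{"linear":[0,0,0],"dr":[0,0,0]}]' ; python3 go.py  629.2 -241.3 12.1 79.65
python3 - <<'E'
from fit import *
s,d=snap("side","side5")
from scipy.spatial.transform import Rotation as Ro
o=manip.get_obs();R=Ro.from_quat(o["eef_rot"]).as_matrix();p=o["eef_pos"]
K=np.c_[-R[:,0],R[:,1],-R[:,2]]
pts=[((0,0,255),proj("side",(box(15,45,-5,5,3,7)+[3.3,0,-.1])@K.T+p))]
m=box(0,0,-11,11,10.5,23.5);RR,_=pose((0,0,-.181))
pts.append(((255,0,0),proj("side",m@RR.T+[647.2,-243.8,0])))
crop(s,330,290,410,350,10,"s5o",pts)
E
```

```text
clock: 11.65
eef_pos: [585.4, -233.1, 12.3]
eef_rot: [0.09, 0.996, -0.0, 0.0]
contact_force: [0.1, -0.1, 0.9]
opening: 34.2
t 11.65 p [ 585.4 -233.1   12.3] ytool 79.69 z [ 4.e-04 -2.e-04 -1.e+00] F [ 0.1 -0.1  0.9] open 34.2 j6 [-0.47  0.76  1.52  0.    0.86 -1.86]
shift tool [-44.6  -0.2   0.2]
turn tool deg [-0.01  0.02  0.04] shift after turn [-44.6  -0.2   0.2]
```

View pics/s5o.png

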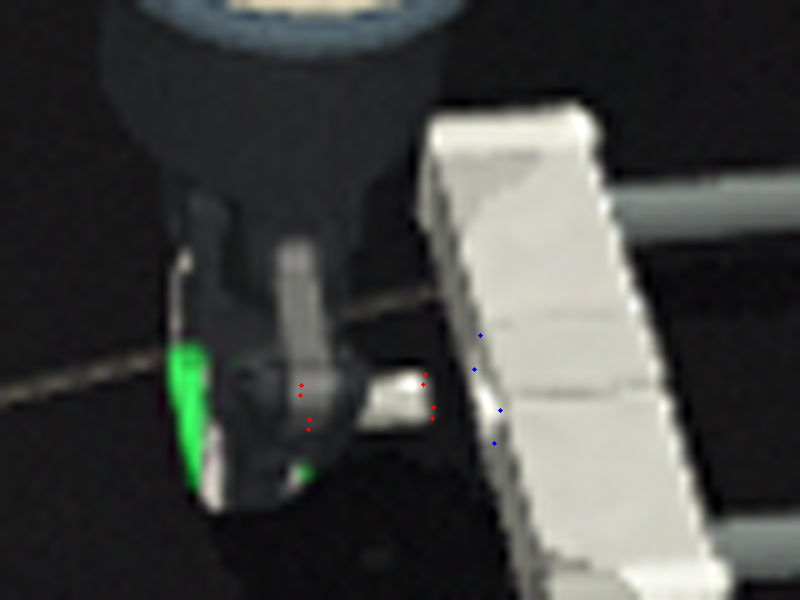

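```bash
python3 - <<'E'
from fit import *
s=np.load("side0.npz")["p"]
crop(s,365,310,400,345,16,"s0k")
X=onz("side",[[379,321.7],[381,329]],30); print(X,X.mean(0))
RR,_=pose((0,0,-.181)); print((X-[647.2,-243.8,0])@RR)
E
```

```text
[[ 651.52563884 -234.66649951   30.        ]
 [ 647.68913144 -255.90434709   30.        ]] [ 649.60738514 -245.2854233    30.        ]
[[  2.61082413   9.76296983  30.        ]
 [  2.66008487 -11.81856237  30.        ]]
```

View pics/s0k.png

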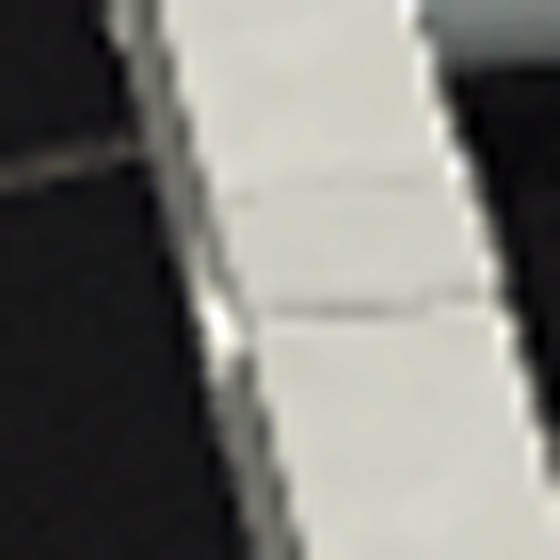

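```bash
python3 -m crank '[{"linear":[-3,-0.8,0],"dr":[0,0,0]},{"linear":[-4,0,0],"dr":[0,0,0]},{"linear":[-4,0,0],"dr":[0,0,0]},{"linear":[-4,0,0],"dr":[0,0,0]},{"linear":[-4,0,0],"dr":[0,0,0]},{"linear":[-3,0,0],"dr":[0,0,0]},{"linear":[0,0,0],"dr":[0,0,0]},{"linear":[0,0,0],"dr":[0,0,0]},{"linear":[0,0,0],"dr":[0,0,0]},{"linear":[0,0,0],"dr":[0,0,0]}]' ; python3 go.py  629.2 -241.9 12.1 79.65
```

```text
clock: 12.95
eef_pos: [608.4, -238.1, 12.2]
eef_rot: [0.09, 0.996, -0.0, 0.0]
contact_force: [0.1, -0.4, 0.1]
opening: 34.2
t 12.95 p [ 608.4 -238.1   12.2] ytool 79.69 z [ 3.e-04 -1.e-04 -1.e+00] F [ 0.1 -0.4  0.1] open 34.2 j6 [-0.46  0.79  1.45  0.    0.9  -1.86]
shift tool [-21.1  -0.    0.1]
turn tool deg [-0.    0.02  0.04] shift after turn [-21.1  -0.    0.1]
```

```bash
python3 -m crank '[{"linear":[-3,0,0],"dr":[0,0,0]},{"linear":[-3,0,0],"dr":[0,0,0]},{"linear":[-3,0,0],"dr":[0,0,0]},{"linear":[-3,0,0],"dr":[0,0,0]},{"linear":[-2,0,0],"dr":[0,0,0]},{"linear":[0,0,0],"dr":[0,0,0]},{"linear":[0,0,0],"dr":[0,0,0]},{"linear":[0,0,0],"dr":[0,0,0]},{"linear":[0,0,0],"dr":[0,0,0]},{"linear":[0,0,0],"dr":[0,0,0]}]' ; python3 go.py  629.2 -241.9 12.1 79.65
python3 - <<'E'
from fit import *
s,d=snap("side","side6"); crop(s,330,280,410,350,8,"s6")
E
```

```text
clock: 14.2
eef_pos: [623.1, -240.8, 12.2]
eef_rot: [0.09, 0.996, -0.0, 0.0]
contact_force: [-0.2, -0.2, -0.9]
opening: 34.2
t 14.2 p [ 623.1 -240.8   12.2] ytool 79.69 z [ 2.e-04 -0.e+00 -1.e+00] F [-0.2 -0.2 -0.9] open 34.2 j6 [-0.46  0.8   1.41  0.    0.93 -1.85]
shift tool [-6.2 -0.   0.1]
turn tool deg [-0.    0.01  0.04] shift after turn [-6.2 -0.   0.1]
```

View pics/s6.png

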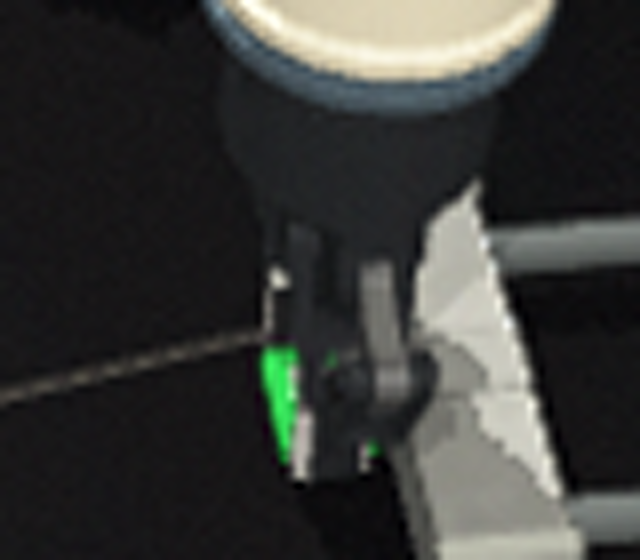

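```bash
python3 -m crank '[{"linear":[-1,0,0],"dr":[0,0,0]},{"linear":[0,0,0],"dr":[0,0,0]},{"linear":[-1,0,0],"dr":[0,0,0]},{"linear":[0,0,0],"dr":[0,0,0]},{"linear":[-1,0,0],"dr":[0,0,0]},{"linear":[0,0,0],"dr":[0,0,0]},{"linear":[-1,0,0],"dr":[0,0,0]},{"linear":[0,0,0],"dr":[0,0,0]},{"linear":[0,0,0],"dr":[0,0,0]},{"linear":[0,0,0],"dr":[0,0,0]}]' ; python3 go.py  629.2 -241.9 12.1 79.65
```

```text
clock: 15.5
eef_pos: [627.3, -241.6, 12.2]
eef_rot: [0.09, 0.996, -0.0, 0.0]
contact_force: [-0.7, 0.1, -0.3]
opening: 34.2
t 15.5 p [ 627.3 -241.6   12.2] ytool 79.69 z [ 2.e-04 -1.e-04 -1.e+00] F [-0.7  0.1 -0.3] open 34.2 j6 [-0.46  0.8   1.4   0.    0.94 -1.85]
shift tool [-1.9  0.   0.1]
turn tool deg [-0.    0.01  0.04] shift after turn [-1.9  0.   0.1]
```

```bash
python3 -m crank '[{"linear":[-1,0,0],"dr":[0,0,0]},{"linear":[0,0,0],"dr":[0,0,0]},{"linear":[-1,0,0],"dr":[0,0,0]},{"linear":[0,0,0],"dr":[0,0,0]},{"linear":[0,0,0],"dr":[0,0,0]},{"linear":[0,0,0],"dr":[0,0,0]},{"linear":[0,0,0],"dr":[0,0,0]},{"linear":[0,0,0],"dr":[0,0,0]},{"linear":[0,0,0],"dr":[0,0,0]},{"linear":[0,0,0],"dr":[0,0,0]}]' ; python3 go.py  629.2 -241.9 12.1 79.65
```

```text
clock: 16.75
eef_pos: [629.1, -241.8, 12.1]
eef_rot: [0.09, 0.996, 0.0, -0.0]
contact_force: [-0.5, 0.4, -0.1]
opening: 34.3
t 16.75 p [ 629.1 -241.8   12.1] ytool 79.69 z [-5.e-04  2.e-04 -1.e+00] F [-0.5  0.4 -0.1] open 34.3 j6 [-0.46  0.81  1.4  -0.    0.94 -1.85]
shift tool [-0.2 -0.1 -0. ]
turn tool deg [ 0.01 -0.03  0.04] shift after turn [-0.2 -0.1 -0. ]
```

```bash
python3 -m crank '[{"linear":[-1,0,0],"dr":[0,0,0]},{"linear":[-1,0,0],"dr":[0,0,0]},{"linear":[0,0,0],"dr":[0,0,0]},{"linear":[0,0,0],"dr":[0,0,0]},{"linear":[0,0,0],"dr":[0,0,0]},{"linear":[0,0,0],"dr":[0,0,0]},{"linear":[0,0,0],"dr":[0,0,0]},{"linear":[0,0,0],"dr":[0,0,0]},{"linear":[0,0,0],"dr":[0,0,0]},{"linear":[0,0,0],"dr":[0,0,0]}]' ; python3 go.py  629.2 -241.9 12.1 79.65
```

```text
clock: 18.0
eef_pos: [629.1, -241.8, 11.7]
eef_rot: [0.09, 0.996, 0.001, -0.002]
contact_force: [-2.2, -0.7, -0.7]
opening: 33.7
t 18.0 p [ 629.1 -241.8   11.7] ytool 79.68 z [-0.0046  0.0014 -1.    ] F [-2.2 -0.7 -0.7] open 33.7 j6 [-0.46  0.81  1.39 -0.    0.95 -1.85]
shift tool [-0.2 -0.1 -0.4]
turn tool deg [ 0.03 -0.27  0.03] shift after turn [-0.2 -0.1 -0.4]
```

```bash
python3 -m crank '[{"linear":[0,0,0],"dr":[0,0,0]},{"linear":[0,0,0],"dr":[0,0,0]},{"linear":[0,0,0],"dr":[0,0,0]},{"linear":[0,0,0],"dr":[0,0,0]},{"linear":[0,0,0],"dr":[0,0,0]},{"linear":[0,0,0],"dr":[0,0,0]},{"linear":[0,0,0],"dr":[0,0,0]},{"linear":[0,0,0],"dr":[0,0,0]},{"linear":[-1.5,0,0],"dr":[0,0,0]},{"linear":[-3,0,0],"dr":[0,0,0]}]' ; python3 go.py  629.2 -241.9 12.1 79.65
python3 - <<'E'
from fit import *
s,d=snap("side","side7"); crop(s,330,280,410,350,8,"s7")
E
```

```text
clock: 19.25
eef_pos: [629.3, -241.6, 11.1]
eef_rot: [0.09, 0.996, 0.001, -0.007]
contact_force: [-24.9, 0.8, 14.6]
opening: 34.3
t 19.25 p [ 629.3 -241.6   11.1] ytool 79.69 z [-0.0131  0.004  -0.9999] F [-24.9   0.8  14.6] open 34.3 j6 [-0.45  0.81  1.38 -0.    0.96 -1.84]
shift tool [ 0.1 -0.4 -1. ]
turn tool deg [ 0.09 -0.78  0.04] shift after turn [ 0.  -0.4 -1. ]
```

View pics/s7.png

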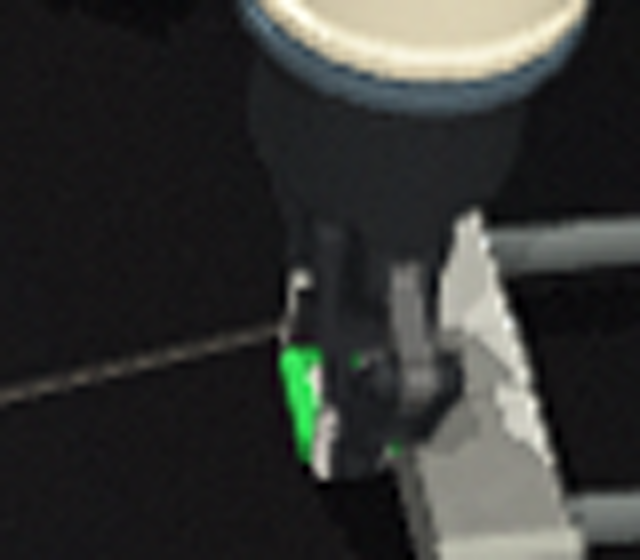

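```bash
python3 -m crank '[{"linear":[0,0,0],"dr":[0,0,0]},{"linear":[0,0,0],"dr":[0,0,0]},{"linear":[0,0,0],"dr":[0,0,0]},{"linear":[0,0,0],"dr":[0,0,0]},{"linear":[0,0,0],"dr":[0,0,0]},{"linear":[0,0,0],"dr":[0,0,0]},{"linear":[0,0,0],"dr":[0,0,0]},{"linear":[0,0,0],"dr":[0,0,0]},{"linear":[0,0,0],"dr":[0,0,0]},{"linear":[0,0,0],"dr":[0,0,0]}]' 58; python3 go.py  629.2 -241.9 12.1 79.65
python3 - <<'E'
from fit import *
s,d=snap("side","side8"); crop(s,330,280,410,350,8,"s8")
E
```

```text
clock: 20.55
eef_pos: [630.5, -241.9, 11.4]
eef_rot: [0.09, 0.996, 0.001, -0.006]
contact_force: [-0.8, -0.1, -0.1]
opening: 58.1
t 20.55 p [ 630.5 -241.9   11.4] ytool 79.69 z [-0.0112  0.0034 -0.9999] F [-0.8 -0.1 -0.1] open 58.1 j6 [-0.45  0.81  1.38 -0.    0.96 -1.84]
shift tool [ 1.3 -0.3 -0.7]
turn tool deg [ 0.08 -0.67  0.04] shift after turn [ 1.3 -0.3 -0.7]
```

View pics/s8.png

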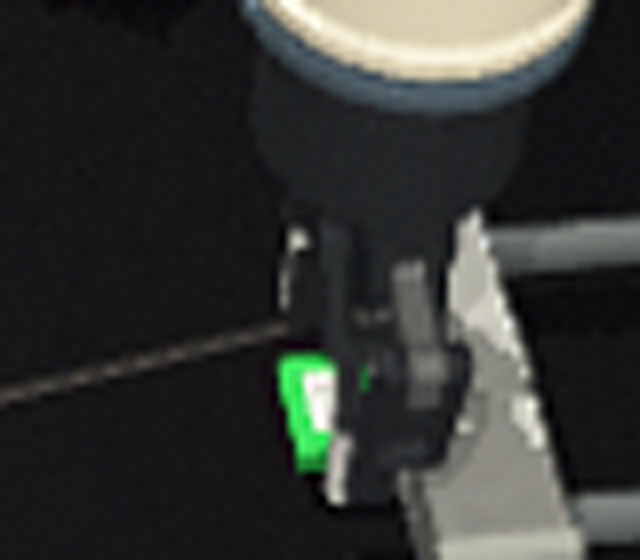

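Key released; rise straight up and fix the tilt.

```bash
python3 -m crank '[{"linear":[0,0,-5],"dr":[0,0,0]},{"linear":[0,0,-10],"dr":[0,0,0]},{"linear":[0,0,-20],"dr":[0,0,0]},{"linear":[0,0,-40],"dr":[0,0,0]},{"linear":[0,0,-50],"dr":[0,-0.6,0]},{"linear":[0,0,-50],"dr":[0,0,0]},{"linear":[10,20,-25],"dr":[0,0,0]},{"linear":[20,50,0],"dr":[0,0,0]},{"linear":[20,50,0],"dr":[0,0,0]},{"linear":[20,50,0],"dr":[0,0,0]}]' 58; python3 go.py 470.9 278 150 106.6
python3 - <<'E'
from fit import *
s,d=snap("side","side9"); crop(s,330,280,410,350,8,"s9")
t,d=snap("top","top9"); crop(t,370,180,450,250,8,"t9")
E
```

```text
clock: 21.85
eef_pos: [594.2, -61.8, 230.7]
eef_rot: [0.092, 0.996, -0.001, 0.006]
contact_force: [0.7, 0.1, 0.2]
opening: 57.8
t 21.85 p [594.2 -61.8 230.7] ytool 79.4 z [ 0.0111 -0.0027 -0.9999] F [0.7 0.1 0.2] open 57.8 j6 [-0.2   0.45  1.43 -0.    1.25 -1.59]
shift tool [184.6 311.3  78.4]
turn tool deg [ -0.19   0.63 -27.2 ] shift after turn [ 21.1 360.8  80.7]
```

View pics/s9.png

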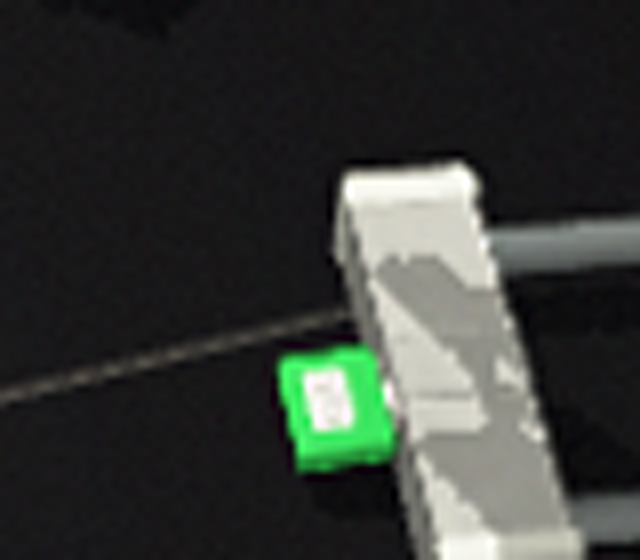

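View pics/t9.png

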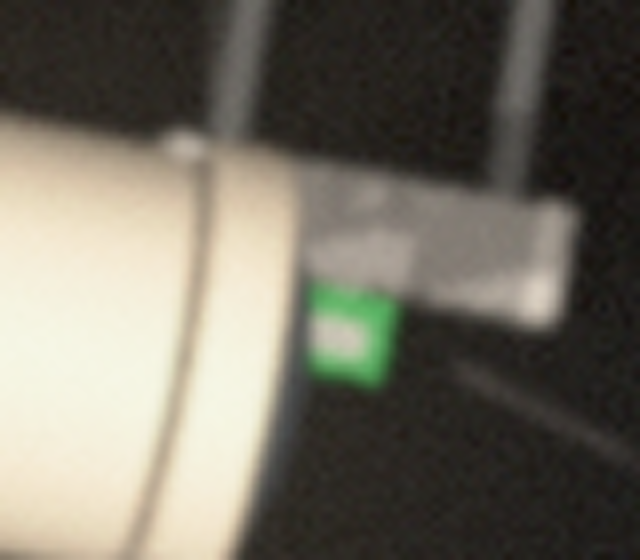

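```bash
python3 -m crank '[{"linear":[0,0,0],"dr":[0,0.63,-9]},{"linear":[0,0,0],"dr":[0,0,-9]},{"linear":[0,0,0],"dr":[0,0,-9.2]},{"linear":[3,50,0],"dr":[0,0,0]},{"linear":[3,50,0],"dr":[0,0,0]},{"linear":[3,50,0],"dr":[0,0,0]},{"linear":[3,50,0],"dr":[0,0,0]},{"linear":[3,50,0],"dr":[0,0,0]},{"linear":[3,50,0],"dr":[0,0,0]},{"linear":[3,50,0],"dr":[0,0,0]}]' 45; python3 go.py 470.9 278.1 150 106.6
```

```text
clock: 23.2
eef_pos: [466.1, 273.4, 243.4]
eef_rot: [-0.152, 0.988, -0.001, 0.007]
contact_force: [0.9, -1.2, -0.5]
opening: 45.3
t 23.2 p [466.1 273.4 243.4] ytool 107.52 z [ 1.490e-02 -6.000e-04 -9.999e-01] F [ 0.9 -1.2 -0.5] open 45.3 j6 [ 0.42  0.36  1.55 -0.01  1.22 -1.45]
shift tool [-4.7  3.5 93.4]
turn tool deg [-0.29  0.81  0.92] shift after turn [-6.   3.1 93.4]
```

```bash
python3 -m crank '[{"linear":[0,0,0],"dr":[0,0,0]},{"linear":[0,0,0],"dr":[-0.3,0.8,0.9]},{"linear":[0,0,30],"dr":[0,0,0]},{"linear":[0,0,40],"dr":[0,0,0]},{"linear":[0,0,40],"dr":[0,0,0]},{"linear":[0,0,40],"dr":[0,0,0]},{"linear":[0,0,30],"dr":[0,0,0]},{"linear":[0,0,0],"dr":[0,0,0]},{"linear":[0,0,0],"dr":[0,0,0]},{"linear":[0,0,0],"dr":[0,0,0]}]' 45; python3 go.py 470.9 278.1 0 106.6
python3 - <<'E'
from fit import *
s,d=snap("side","side10"); crop(s,210,160,310,240,7,"s10")
t,d=snap("top","top10")
p=t.astype(int)
# key check: green fit in top with droop
for n,im in(("top",t),("side",s)):
    crop(im,*( (370,190,440,250) if n=="top" else (350,300,410,350)),8,"k10"+n)
E
```

```text
clock: 24.45
eef_pos: [474.2, 269.2, 66.9]
eef_rot: [-0.138, 0.99, 0.002, 0.004]
contact_force: [0.7, -0.4, 0.2]
opening: 45.2
t 24.45 p [474.2 269.2  66.9] ytool 105.9 z [ 0.0071  0.0045 -1.    ] F [ 0.7 -0.4  0.2] open 45.2 j6 [ 0.41  0.6   1.72  0.    0.82 -1.44]
shift tool [ 1.3  9.3 66.9]
turn tool deg [ 0.13  0.46 -0.7 ] shift after turn [ 0.6  9.5 66.9]
```

View pics/s10.png

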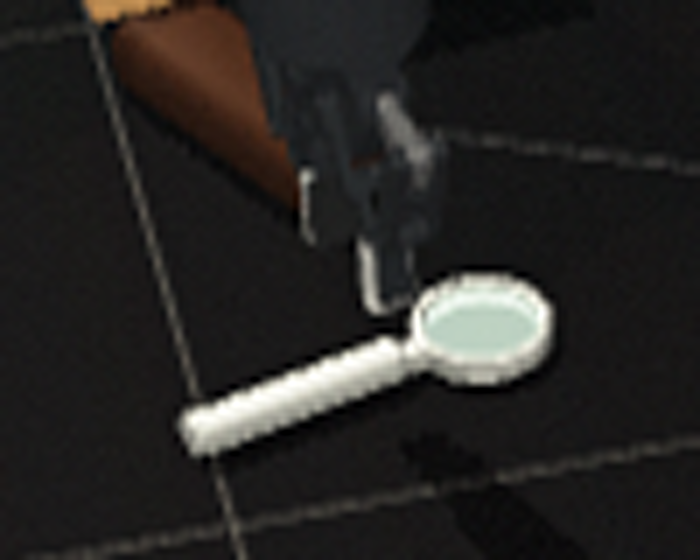

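View pics/k10top.png

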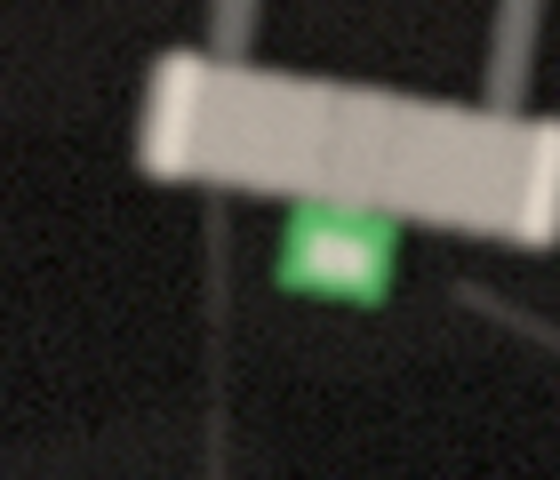

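```bash
python3 -m crank '[{"linear":[0.5,9.4,0],"dr":[0.13,0.46,-0.7]},{"linear":[0,0,15],"dr":[0,0,0]},{"linear":[0,0,15],"dr":[0,0,0]},{"linear":[0,0,12],"dr":[0,0,0]},{"linear":[0,0,10],"dr":[0,0,0]},{"linear":[0,0,6],"dr":[0,0,0]},{"linear":[0,0,0],"dr":[0,0,0]},{"linear":[0,0,0],"dr":[0,0,0]},{"linear":[0,0,0],"dr":[0,0,0]},{"linear":[0,0,0],"dr":[0,0,0]}]' 45; python3 go.py 470.9 278.1 1.5 106.6
python3 - <<'E'
from fit import *
s,d=snap("side","side11"); crop(s,210,160,310,240,7,"s11")
E
```

```text
clock: 25.8
eef_pos: [471.0, 279.3, 5.3]
eef_rot: [-0.145, 0.989, 0.0, 0.0]
contact_force: [-0.2, 0.0, -0.2]
opening: 44.9
t 25.8 p [471.  279.3   5.3] ytool 106.7 z [ 5.e-04  3.e-04 -1.e+00] F [-0.2  0.  -0.2] open 44.9 j6 [ 0.43  0.71  1.74  0.    0.7  -1.44]
shift tool [ 0.4 -1.1  3.8]
turn tool deg [0.01 0.03 0.1 ] shift after turn [ 0.4 -1.1  3.8]
```

View pics/s11.png

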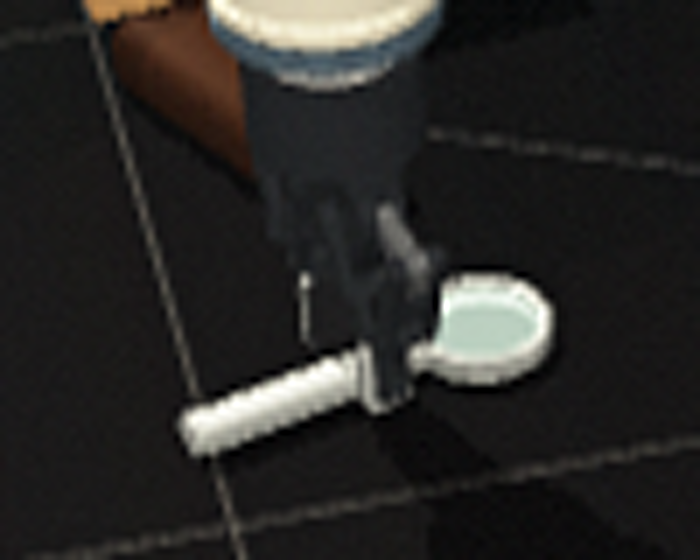

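```bash
python3 -m crank '[{"linear":[0.3,-1,3.5],"dr":[0,0,0]},{"linear":[0,0,0],"dr":[0,0,0]},{"linear":[0,0,0],"dr":[0,0,0]},{"linear":[0,0,0],"dr":[0,0,0]},{"linear":[0,0,0],"dr":[0,0,0]},{"linear":[0,0,0],"dr":[0,0,0]},{"linear":[0,0,0],"dr":[0,0,0]},{"linear":[0,0,0],"dr":[0,0,0]},{"linear":[0,0,0],"dr":[0,0,0]},{"linear":[0,0,0],"dr":[0,0,0]}]' 10; python3 go.py 470.9 278.1 1.5 106.6
python3 - <<'E'
from fit import *
s,d=snap("side","side12"); crop(s,210,160,310,240,7,"s12")
E
```

```text
clock: 27.1
eef_pos: [471.0, 278.2, 1.9]
eef_rot: [-0.145, 0.989, 0.0, 0.0]
contact_force: [-0.4, 1.0, 0.7]
opening: 14.3
t 27.1 p [471.  278.2   1.9] ytool 106.69 z [ 8.e-04  4.e-04 -1.e+00] F [-0.4  1.   0.7] open 14.3 j6 [ 0.42  0.71  1.74  0.    0.69 -1.44]
shift tool [ 0.1 -0.   0.4]
turn tool deg [0.01 0.05 0.09] shift after turn [ 0.1 -0.   0.4]
```

View pics/s12.png

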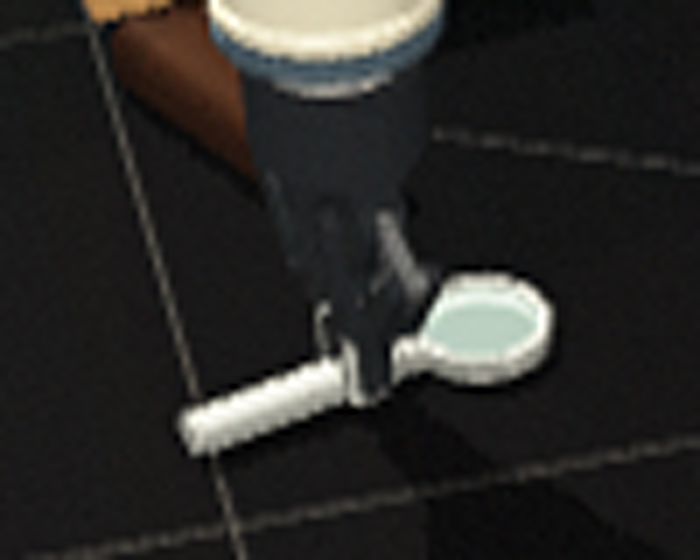

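```bash
python3 -m crank '[{"linear":[0,0,-5],"dr":[0,0,0]},{"linear":[0,0,-10],"dr":[0,0,0]},{"linear":[0,0,-15],"dr":[0,0,0]},{"linear":[0,0,-25],"dr":[0,0,0]},{"linear":[0,0,-30],"dr":[0,0,0]},{"linear":[0,0,-30],"dr":[0,0,0]},{"linear":[0,0,-30],"dr":[0,0,0]},{"linear":[0,0,-25],"dr":[0,0,0]},{"linear":[0,0,-10],"dr":[0,0,0]},{"linear":[0,0,0],"dr":[0,0,0]}]' 10; python3 go.py 470.9 278.1 180 106.6
python3 - <<'E'
from fit import *
s,d=snap("side","side13"); crop(s,180,80,320,200,5,"s13")
t,d=snap("top","top13"); crop(t,180,200,300,320,5,"t13")
E
```

```text
clock: 28.4
eef_pos: [470.3, 277.8, 194.9]
eef_rot: [-0.145, 0.989, 0.001, 0.002]
contact_force: [0.1, 0.6, -1.5]
opening: 14.5
t 28.4 p [470.3 277.8 194.9] ytool 106.7 z [ 0.0043  0.002  -1.    ] F [ 0.1  0.6 -1.5] open 14.5 j6 [ 0.42  0.42  1.59  0.    1.12 -1.44]
shift tool [-0.6  0.1 14.9]
turn tool deg [0.04 0.27 0.1 ] shift after turn [-0.7  0.1 14.9]
```

View pics/s13.png

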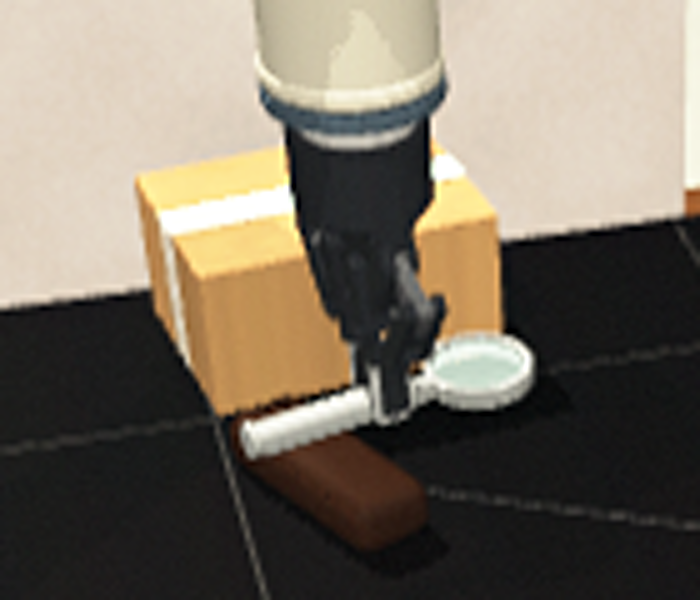

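View pics/t13.png

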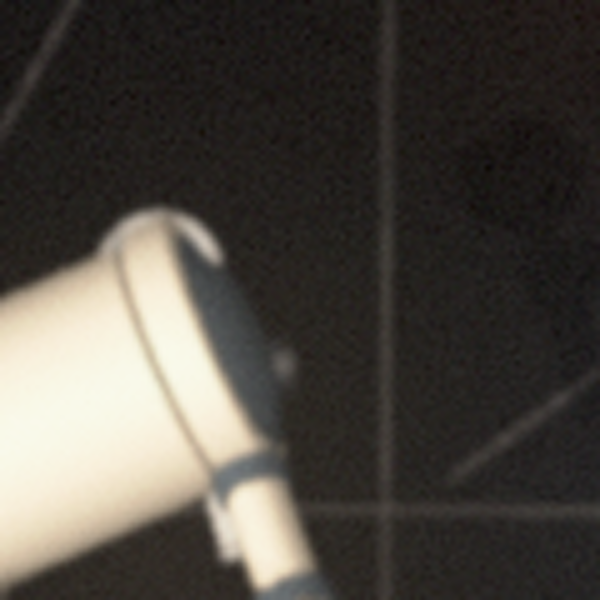

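```bash
python3 - <<'E'
from fit import *
def green(n,p,w):
    u0,v0,u1,v1=w; c=p[v0:v1,u0:u1].astype(float); return c
for f in("10",):
  for n,w in(("top",(398,208,428,234)),("side",(356,318,384,344))):
    p=np.load(n+f+".npz")["p"].astype(int); g=(p[...,1]-p[...,0])>40
    m=np.zeros(g.shape,np.uint8); m[w[1]:w[3],w[0]:w[2]]=g[w[1]:w[3],w[0]:w[2]]
    h=cv2.convexHull(cv2.findNonZero(m)); mm=cv2.fillConvexPoly(np.zeros_like(m),h,1)[w[1]:w[3],w[0]:w[2]].astype(float)
    th=np.radians(-7); Rp=np.array([[np.cos(th),0,-np.sin(th)],[0,1,0],[np.sin(th),0,np.cos(th)]])
    # droop: -x end lower? bow at -x from lock: bow end lower
    Rd=np.array([[np.cos(-th),0,np.sin(th)],[0,1,0],[np.sin(-th),0,np.cos(th)]])
    b=(box(-15,15,-18,18,-10,0))@Rd.T
    q,e=fit([(n,mm,w)],[b],(632,-242,-.18),z=18); print(n,q.round(2),np.degrees(q[2]).round(1),round(e,1))
E
python3 go.py 572.3 -259.8 180 106.6
```

```text
top [ 6.2756e+02 -2.4232e+02 -1.9000e-01] -11.1 18.6
side [ 6.3062e+02 -2.4211e+02 -1.9000e-01] -10.9 14.5
t 28.5 p [469.8 277.7 193.8] ytool 106.7 z [ 0.0026  0.0012 -1.    ] F [-0.3  0.3 -1.3] open 14.4 j6 [ 0.42  0.42  1.59  0.    1.12 -1.44]
shift tool [  56.3 -544.2   13.4]
turn tool deg [0.02 0.16 0.1 ] shift after turn [  55.3 -544.3   13.8]
```

```bash
python3 - <<'E'
from fit import *
th=np.radians(7); Rd=np.array([[np.cos(th),0,-np.sin(th)],[0,1,0],[np.sin(th),0,np.cos(th)]])
RR,_=pose((0,0,-.181))
def ed(n,X):
    o=[]; h=proj(n,X)
    for i in range(8):
        for k in(1,2,4):
            j=i^k
            if j>i: o+=[h[i]+(h[j]-h[i])*f for f in np.linspace(0,1,30)]
    return o
for n,w,l in(("side",(355,310,395,345),(647.2,-244.6)),("top",(390,195,435,238),(645.2,-245.6))):
    p=np.load(n+"10.npz")["p"]; pts=[((0,0,255),ed(n,box(0,40,-75,75,0,30)@RR.T+[*l,0]))]
    for off,c in((-15.6,(255,0,0)),(-18.6,(0,255,255))):
        b=box(-15,15,-18,18,-5,5)@Rd.T+[off,0,13.1]; pts.append((c,ed(n,b@RR.T+[*l,0])))
    crop(p,*w,15,"g"+n,pts); crop(p,*w,15,"h"+n)
E
```

```text
(no output)
```

View pics/gside.png

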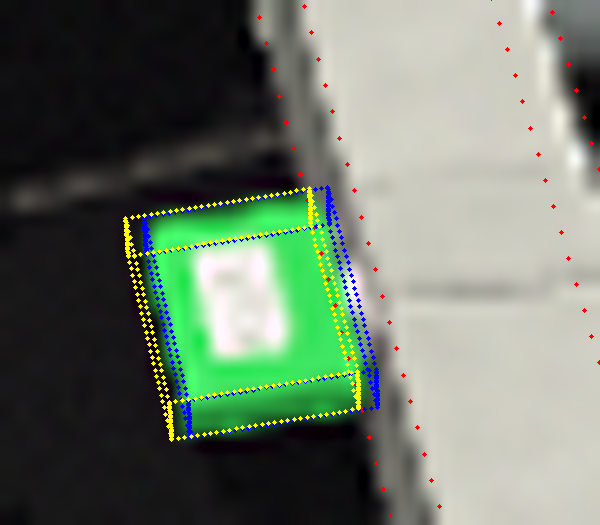

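View pics/gtop.png

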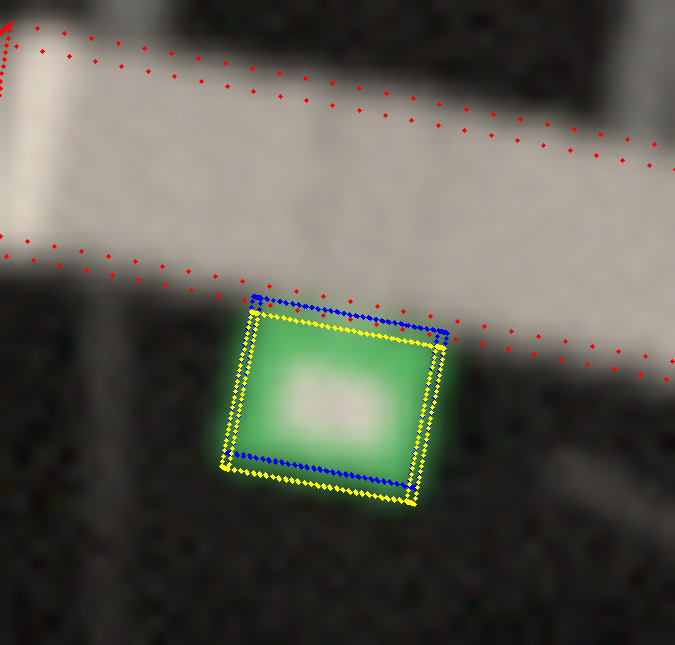

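View pics/hside.png

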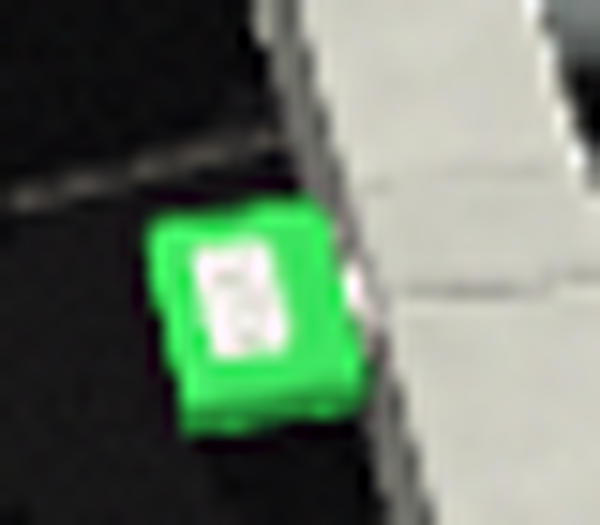

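```bash
python3 -m crank '[{"linear":[2,-20,0],"dr":[0,0.2,0]},{"linear":[3,-30,0],"dr":[0,0,0]},{"linear":[4,-40,0],"dr":[0,0,0]},{"linear":[4,-40,0],"dr":[0,0,0]},{"linear":[4,-40,0],"dr":[0,0,0]},{"linear":[4,-40,0],"dr":[0,0,0]},{"linear":[4,-40,0],"dr":[0,0,0]},{"linear":[4,-40,0],"dr":[0,0,0]},{"linear":[4,-40,0],"dr":[0,0,0]},{"linear":[4,-40,0],"dr":[0,0,0]}]' 10; python3 go.py 570.3 -259.8 180 106.7
```

```text
clock: 29.75
eef_pos: [536.8, -106.0, 185.2]
eef_rot: [-0.146, 0.989, 0.0, -0.009]
contact_force: [1.6, -0.4, -1.3]
opening: 14.3
t 29.75 p [ 536.8 -106.   185.2] ytool 106.79 z [-0.0169 -0.0017 -0.9999] F [ 1.6 -0.4 -1.3] open 14.3 j6 [-0.3   0.44  1.58 -0.01  1.13 -2.16]
shift tool [  12.3 -156.9    4.9]
turn tool deg [ 0.19 -0.96  0.09] shift after turn [  12.1 -156.9    5.2]
```

```bash
python3 -m crank '[{"linear":[2,-30,0],"dr":[0,0,0]},{"linear":[2,-30,0],"dr":[0,0,0]},{"linear":[2,-30,0],"dr":[0,0,0]},{"linear":[2,-25,0],"dr":[0,0,0]},{"linear":[1,-12,0],"dr":[0,0,0]},{"linear":[0,0,0],"dr":[0,0,0]},{"linear":[0,0,0],"dr":[0,0,0]},{"linear":[0,0,0],"dr":[0,0,0]},{"linear":[0,0,0],"dr":[0,0,0]},{"linear":[0,0,0],"dr":[0,0,0]}]' 10; python3 go.py 570.3 -259.8 100 106.7
```

```text
clock: 31.0
eef_pos: [560.3, -238.3, 180.0]
eef_rot: [-0.144, 0.989, 0.003, -0.013]
contact_force: [-0.4, -1.4, -1.0]
opening: 14.7
t 31.0 p [ 560.3 -238.3  180. ] ytool 106.61 z [-0.0258  0.0021 -0.9997] F [-0.4 -1.4 -1. ] open 14.7 j6 [-0.49  0.53  1.43 -0.01  1.2  -2.35]
shift tool [ -5.4 -24.2  79.6]
turn tool deg [ 0.54 -1.38 -0.08] shift after turn [ -3.4 -23.5  80. ]
```

```bash
python3 -m crank '[{"linear":[0,0,0],"dr":[0.5,-1.4,0]},{"linear":[0,0,0],"dr":[0,0,0]},{"linear":[-1.5,-12,0],"dr":[0,0,0]},{"linear":[-1.5,-11.5,0],"dr":[0,0,0]},{"linear":[0,0,20],"dr":[0,0,0]},{"linear":[0,0,25],"dr":[0,0,0]},{"linear":[0,0,15],"dr":[0,0,0]},{"linear":[0,0,0],"dr":[0,0,0]},{"linear":[0,0,0],"dr":[0,0,0]},{"linear":[0,0,0],"dr":[0,0,0]}]' 10; python3 go.py 570.3 -259.8 46 106.7
python3 - <<'E'
from fit import *
s,d=snap("side","side14"); crop(s,300,230,440,360,5,"s14")
t,d=snap("top","top14"); crop(t,360,170,460,270,6,"t14")
E
```

```text
clock: 32.25
eef_pos: [573.3, -265.4, 120.1]
eef_rot: [-0.144, 0.99, -0.001, 0.003]
contact_force: [0.9, 0.3, -1.6]
opening: 14.4
t 32.25 p [ 573.3 -265.4  120.1] ytool 106.55 z [ 0.0058 -0.002  -1.    ] F [ 0.9  0.3 -1.6] open 14.4 j6 [-0.53  0.62  1.45  0.    1.07 -2.39]
shift tool [ 1.7  6.5 74.1]
turn tool deg [-0.2   0.28 -0.15] shift after turn [ 1.3  6.3 74.1]
```

View pics/s14.png

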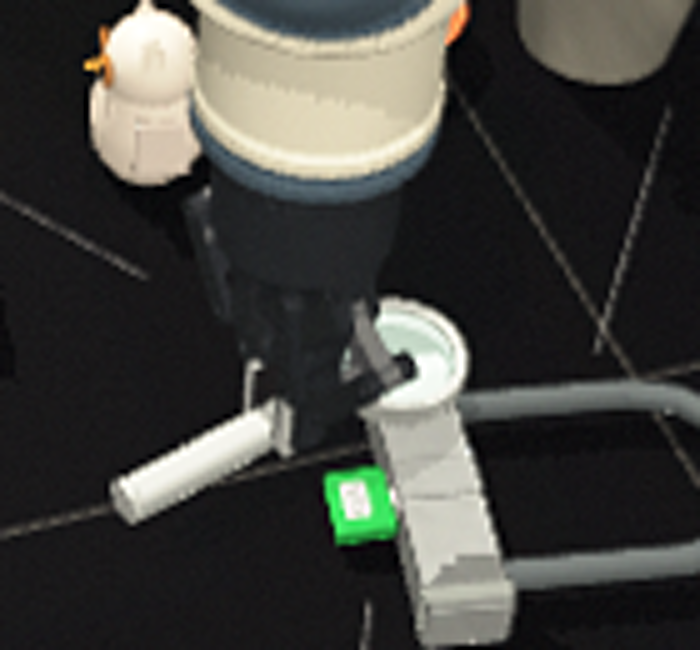

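View pics/t14.png

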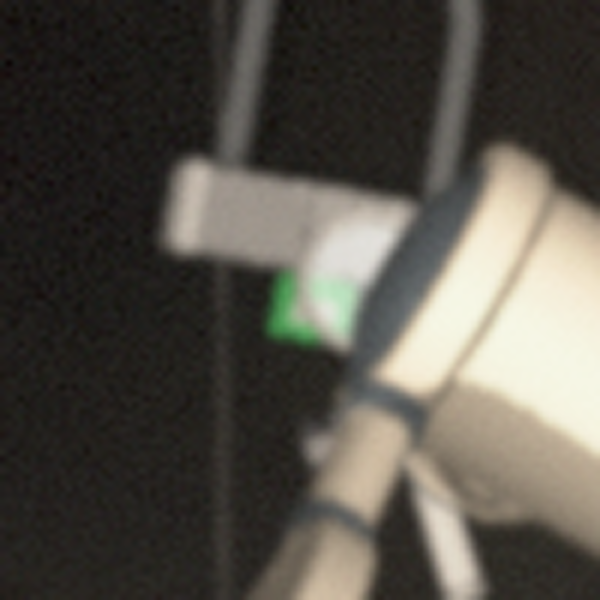

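```bash
python3 -m crank '[{"linear":[1.3,6.3,0],"dr":[-0.2,0.28,-0.15]},{"linear":[0,0,15],"dr":[0,0,0]},{"linear":[0,0,15],"dr":[0,0,0]},{"linear":[0,0,12],"dr":[0,0,0]},{"linear":[0,0,8],"dr":[0,0,0]},{"linear":[0,0,0],"dr":[0,0,0]},{"linear":[0,0,0],"dr":[0,0,0]},{"linear":[0,0,0],"dr":[0,0,0]},{"linear":[0,0,0],"dr":[0,0,0]},{"linear":[0,0,0],"dr":[0,0,0]}]' 10; python3 go.py 570.3 -259.8 45.5 106.7
cat > ov.py <<'E'
from fit import *
import sys
from scipy.spatial.transform import Rotation as Ro
k=sys.argv[1]
o=manip.get_obs();R=Ro.from_quat(o["eef_rot"]).as_matrix();p=o["eef_pos"]
K=np.c_[-R[:,0],R[:,1],-R[:,2]]
print("lens",(K@[61.9,0,-1.9]+p).round(1),"tilt",(K[:,2]).round(4))
for n,w in(("side",(300,270,400,360)),("top",(370,190,450,270))):
    im,_=snap(n,n+k); pts=[]
    for f,c in((disc(32,0,12),(0,0,255)),(box(-142,-42,-8,8,0,16),(255,0,0))):
        pts.append((c,proj(n,(f+[61.9,0,-1.9])@K.T+p)))
    crop(im,*w,7,n[0]+k,pts)
E
python3 ov.py 15
```

```text
clock: 33.6
eef_pos: [570.3, -259.4, 67.1]
eef_rot: [-0.145, 0.989, -0.0, 0.0]
contact_force: [-0.4, -0.2, -1.6]
opening: 14.0
t 33.6 p [ 570.3 -259.4   67.1] ytool 106.72 z [ 4.e-04 -3.e-04 -1.e+00] F [-0.4 -0.2 -1.6] open 14.0 j6 [-0.52  0.68  1.5  -0.    0.96 -2.38]
shift tool [ 0.1 -0.4 21.6]
turn tool deg [-0.03  0.02  0.02] shift after turn [ 0.1 -0.4 21.6]
lens [ 629.5 -241.6   65.2] tilt [-4.e-04  3.e-04  1.e+00]
```

View pics/s15.png

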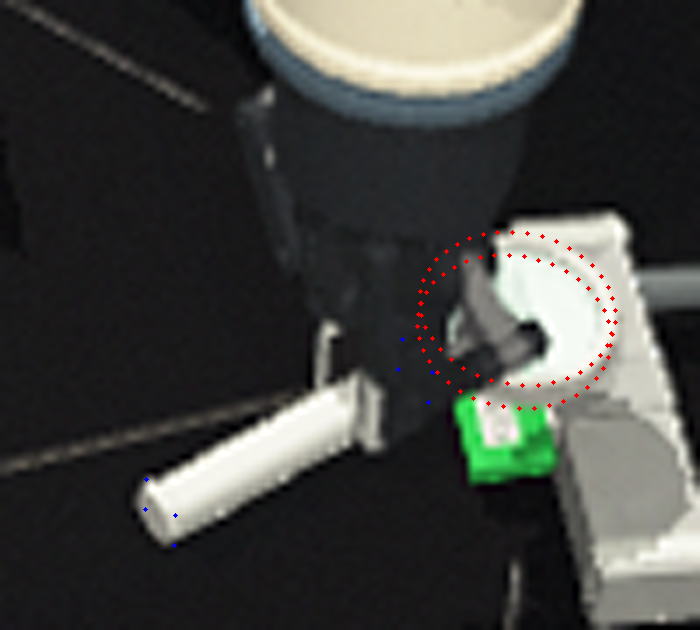

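View pics/t15.png

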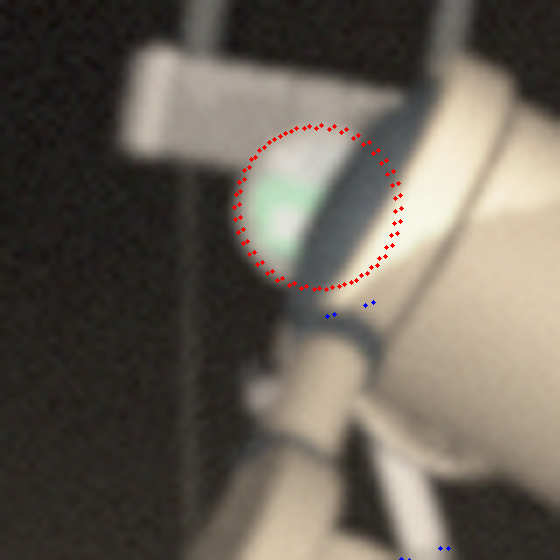

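```bash
python3 -m crank '[{"linear":[0,-0.4,5],"dr":[0,0,0]},{"linear":[0,0,5],"dr":[0,0,0]},{"linear":[0,0,4],"dr":[0,0,0]},{"linear":[0,0,3],"dr":[0,0,0]},{"linear":[0,0,2],"dr":[0,0,0]},{"linear":[0,0,0],"dr":[0,0,0]},{"linear":[0,0,0],"dr":[0,0,0]},{"linear":[0,0,0],"dr":[0,0,0]},{"linear":[0,0,0],"dr":[0,0,0]},{"linear":[0,0,0],"dr":[0,0,0]}]' 10; python3 go.py 570.3 -259.8 45.5 106.7; python3 ov.py 16
```

```text
clock: 34.95
eef_pos: [570.4, -259.8, 46.6]
eef_rot: [-0.145, 0.989, -0.0, 0.0]
contact_force: [-0.1, -0.4, -1.4]
opening: 14.4
t 34.95 p [ 570.4 -259.8   46.6] ytool 106.72 z [ 3.e-04 -3.e-04 -1.e+00] F [-0.1 -0.4 -1.4] open 14.4 j6 [-0.52  0.71  1.51 -0.    0.92 -2.39]
shift tool [ 0.1 -0.   1.1]
turn tool deg [-0.02  0.01  0.02] shift after turn [ 0.1 -0.   1.1]
lens [ 629.7 -242.    44.7] tilt [-3.e-04  3.e-04  1.e+00]
```

View pics/s16.png

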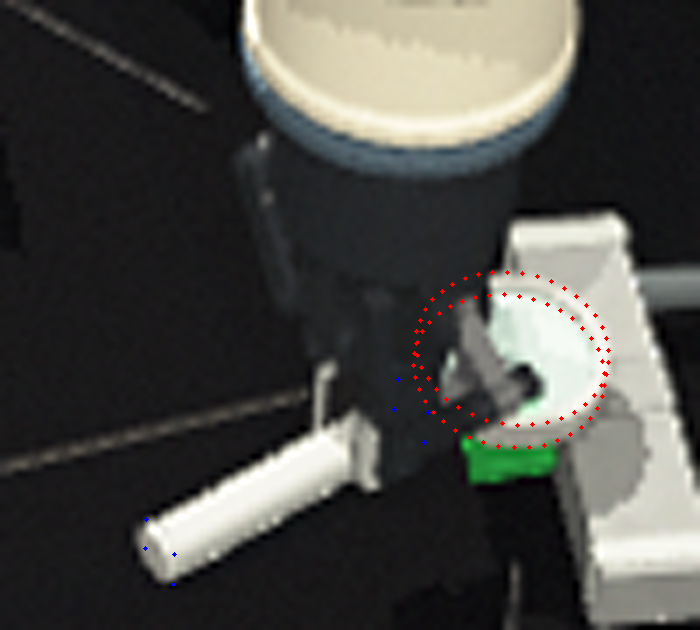

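View pics/t16.png

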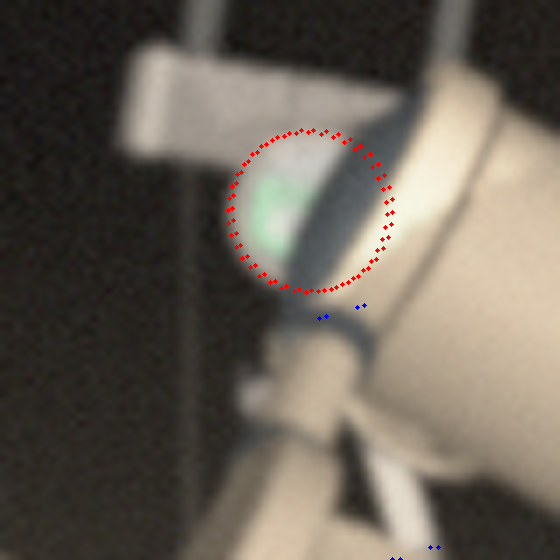

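```bash
python3 - <<'E'
from fit import *
for n,w,l in(("side",(366,324,376,336),(383,308,389,318)),("top",(408,218,417,226),(390,200,402,208))):
    z=np.load(n+"10.npz"); 
    for r in(w,l):
        v,u=np.mgrid[r[1]:r[3],r[0]:r[2]]; X=fromdepth(n,np.c_[u.ravel(),v.ravel()],z["d"][v,u].ravel()); X=X[z["d"][v,u].ravel()>0]
        print(n,np.median(X,0).round(1),X[:,2].std().round(1),len(X))
E
python3 -m crank '[{"linear":[0.5,0,1],"dr":[0,0,0]},{"linear":[0,0,0],"dr":[0,0,0]},{"linear":[0,0,0],"dr":[0,0,0]},{"linear":[0,0,0],"dr":[0,0,0]},{"linear":[0,0,0],"dr":[0,0,0]},{"linear":[0,0,0],"dr":[0,0,0]},{"linear":[0,0,0],"dr":[0,0,0]},{"linear":[0,0,0],"dr":[0,0,0]},{"linear":[0,0,0],"dr":[0,0,0]},{"linear":[0,0,0],"dr":[0,0,0]}]' 10; python3 go.py 570.3 -259.8 45.5 106.7
```

```text
side [ 628.6 -241.6   17.3] 3.6 120
side [ 678.2 -212.7   29.6] 1.6 60
top [ 627.  -242.1   18.8] 4.0 72
top [ 677.  -193.7   30.4] 3.9 96
clock: 36.3
eef_pos: [569.8, -259.9, 45.5]
eef_rot: [-0.145, 0.989, -0.0, 0.0]
contact_force: [0.9, -0.3, -1.6]
opening: 14.3
t 36.3 p [ 569.8 -259.9   45.5] ytool 106.72 z [ 2.e-04 -2.e-04 -1.e+00] F [ 0.9 -0.3 -1.6] open 14.3 j6 [-0.52  0.71  1.51 -0.    0.92 -2.39]
shift tool [-0.5 -0.  -0. ]
turn tool deg [-0.02  0.01  0.02] shift after turn [-0.5 -0.  -0. ]
```

```bash
python3 - <<'E'
from fit import *
for n,W in(("top",dict(owl=(300,208,336,246),box=(304,266,350,316),torch=(460,250,508,290),house=(445,288,468,316),dish=(272,146,324,196),case=(124,256,188,302))),("side",dict(owl=(314,226,346,270),box=(242,244,292,296),torch=(314,398,380,450),house=(272,398,308,416),case=(222,158,270,192)))):
    a=np.load(n+"0.npz")["p"];b=np.load(n+"16.npz")["p"]
    for k,(x0,y0,x1,y1) in W.items():
        A=cv2.cvtColor(a[y0:y1,x0:x1],cv2.COLOR_RGB2GRAY).astype(np.float32);B=cv2.cvtColor(b[y0:y1,x0:x1],cv2.COLOR_RGB2GRAY).astype(np.float32)
        print(n,k,np.round(cv2.phaseCorrelate(A,B),2))if 0 else print(n,k,[round(float(q),2) for q in cv2.phaseCorrelate(A,B)[0]])
E
```

```text
top owl [-0.11, 0.06]
top box [-26.82, -13.09]
top torch [0.2, 0.08]
top house [8.07, 4.11]
top dish [-0.04, -0.04]
top case [-0.24, 0.32]
side owl [-0.21, 0.54]
side box [-0.06, -0.01]
side torch [-0.03, 0.33]
side house [-0.18, 0.09]
side case [0.86, -1.01]
```

```bash
python3 - <<'E'
from fit import *
a=np.load("side0.npz")["p"];b=np.load("side16.npz")["p"];c=np.load("top16.npz")["p"]
f=lambda i:cv2.resize(i[150:210,200:300],None,fx=4,fy=4)
cv2.imwrite("pics/case.png",np.hstack([f(a),f(b)])[:,:,::-1]); cv2.imwrite("pics/top16f.png",c[:,:,::-1])
E
```

```text
(no output)
```

View pics/case.png

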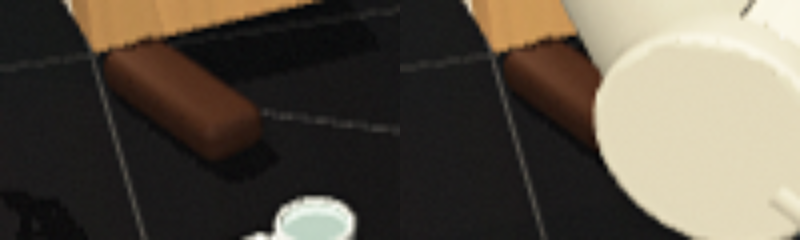

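View pics/top16f.png

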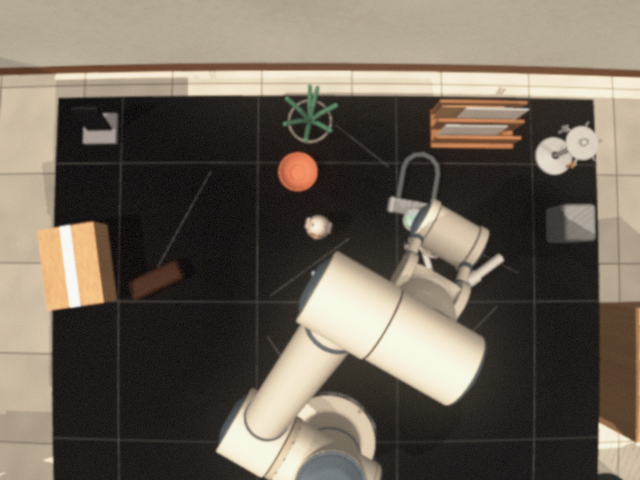

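The arm covers the box and the house key at about (330,290) in the top view, and the case at about (260,185) in the side view. Each of these is unchanged in the other view. I'm handing in.

```bash
python3 -c "
from workcell import manip
print(manip.sign_off())"
```

```text
the job is handed in; nothing more can be done
None
```

I slid the bike key's blade into the keyhole, let go of it, and finished holding the magnifying glass over the key's bow. The job was handed in at about 36 s.

- **Key:** Insertion met no measurable resistance until it stopped where predicted, and I pushed with about 25 N to confirm it was home. After release the bow drooped as expected. In the pictures its front sits about 1 mm from the ideal home position. The top camera suggested up to about 3 mm, which is close to the roughly 2 mm calibration error, so I relied on the firm stop.
- **Magnifier:** I gripped it at the handle, lifted its underside to about 190 mm and carried it over the box and owl. The tool is within 0.02° of vertical. By calculation the lens underside is at 43.6 mm and the bow top at about 18 mm, so the gap is about 25.5 mm. The two cameras disagree by about 3 mm on where the bow is along x, so I centred the lens between their readings. Forces were about 1.6 N, the magnifier's weight.
- **Other things:** The owl, torch and dish did not move in the camera comparison. The arm hid the box and house key from the top camera and the glasses case from the side camera, so those shift readings were useless. The box and house key showed no shift in the side camera, and the case showed none in the top camera.

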